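# Clamp the hold-down rod in the length jig

### The job

Lay the round steel rod in the jig's two V rests, one end within a centimetre of the stop block, and let go; then slide the spring-loaded leg, its cup going over the rod's other end, until its pointer is at the length mark, keeping the cam lever open until then. Holding the leg at the mark all the while, squeeze the lever fully closed towards the tab. Finish still holding, fingers pinching tab and closed lever with the leg at the mark; leave the other things on the bench alone.

Things in the scene. Friction and masses are not known exactly. Their poses are not given: they have to be found in the camera images.
- jig: Length jig, a fixed grey plate 110 (x) x 430 (y, -180 to +250) x 12 mm; origin at table height, y along the jig's long axis. Stop block at the -y end: 50 mm wide, 78 mm high, face at y = -150. Two V rests, 12 mm thick, at y = -115 and -5, open upwards, mouths 28 mm wide, top edges 60 mm high. The sliding leg is at the +y end.
- seat (a point): Where the rod's centre is when the rod lies in both V rests with its end against the stop: jig x = 0, y = -60 mm, 55 mm above the table. The rod then lies along the jig's y.
- cup_mouth (a point): Middle of the mouth of the leg's steel cup, which faces the stop (jig -y) on the rod's axis, 55 mm above the table, at jig y = 71 mm minus the leg's travel. Cup 28 mm outside, 19 mm bore, 17 mm deep.
- rod: The battery hold-down rod: plain round steel, 14 mm diameter, 180 mm long, about 0.2 kg, both ends alike. Origin at its centre on its axis; its x axis runs along it. It starts in the oak cradle with its axis 50 mm above the table.
- cradle: Fixed oak cradle on the table to the robot's right: base 150 x 60 x 14 mm with two V rests 12 mm thick at x = -58 and +58 mm, in which the rod lies along the cradle's x axis. Origin at table height under its centre.
- leg (a joint): Travel of the sliding leg in m: 0 = retracted (start), grows as the leg moves along jig -y towards the stop, limit 0.075. A return spring always draws it back: 1.5 N at 0, 3 N at 0.05; let go, it returns to 0. The leg is an aluminium block 40 x 77 x 30 mm, top face 70 mm above the table, with a cup in front; on top stand the tab and, before it, the cam lever.
- tab_back (a point): Centre of the back (+y) face of the tab, 105 mm above the table. The tab is an upright aluminium plate fixed on top of the leg, 34 wide (x) x 8 (y) x 50 mm, from 70 to 120 mm above the table, at jig x = 0; this face is at jig y = 159 mm minus the leg's travel. One finger behind it pushes the leg towards the stop.
- lever (a joint): Cam lever angle in rad: 0 = closed (upright, parallel to the tab), grows as it leans from the tab towards the stop (jig -y), limit 0.62. Starts at 0.45 to 0.6. Stiff, stays where left; about 1.5 N at its tip moves it; closed by pressing it towards the tab (jig +y). Hinge along jig x, on the leg, 74 mm above the table, 22 mm before the tab's middle plane.
- lever_paddle: The lever's steel paddle: 30 wide (x) x 8 thick (y) x 46 mm long (z); origin on the hinge, z along it. Paddle and tab are 30 mm over their outer faces when closed, about 60 mm at the top when open. A gripper closing along jig y straddles both from above (fingertips about 86 mm above the table) and squeezes the lever shut against the tab side.
- lever_tip (a point): Middle of the free upper edge of the lever's paddle, 46 mm from the hinge.
- leg_pointer (a point): Tip of the leg's pointer, a 3 mm thin dark blade on its +x side, 59 mm above the table, at jig x = 33 mm, y = 130 mm minus the leg's travel.
- mark: The length mark: small dark steel index on the aluminium scale bar (bar at jig x = 44 mm, top 55 mm above the table), 16 x 10 x 16 mm high with a 3 mm blade towards the leg; set somewhere between jig y = 75 and 85 mm. Axes parallel to the jig's. The leg is at the mark when its pointer has the same jig y as this origin.
- wing_nut: bystander: steel wing nut, 40 mm across the wings, 19 mm high, on the table on the robot's side of the jig
- screwdriver: bystander: screwdriver with black handle, 190 mm long, on the table on the far side of the jig
- square_bar: bystander: short square steel bar, 120 x 14 x 14 mm, on the table beside the cradle; not the round rod
- star_knob: bystander: round black plastic knob, 42 mm wide, 32 mm high, on the table on the far side of the jig

How it is judged:
By the outcome, as a careful person would: the job done as asked, in the order asked, and still so for the second after the job is handed in, while the arm keeps its last pose, push and grip.
It also fails if it takes over 72 s, if anything falls off the work surface, if the arm or the gripper's body presses on something with over 40 N, if the wrist force passes 120 N, or if a joint passes its speed limit or range.

### The arm

A 7-joint arm with a two-finger parallel gripper is mounted at the origin on the work surface. World frame = base frame: x ahead of the robot, y to its left, z up, the work surface at z = 0. Lengths are in m, angles in rad, forces in N, time in s.
With the tool pointing down it reaches from about 0.425 to 0.875 m from the base axis. Payload 8.4 kg.
Tool frame: the origin (TCP) lies at the very end of the fingers, on their centre line; the grasp point (between the pads) lies 19 mm behind it; z points along the fingers, y is the line along which they close (so a half turn about z gives the same grasp; the last joint's range is limited). The gripper opens to 87 mm and grips with 3 to 60 N. Pads are 19 mm wide; open, the fingers measure 117 mm over their backs; the gripper's body (75 mm by 190 mm) begins 51 mm behind the grasp point.
Start: joints at [1.187, 0.333, 0.04, 1.465, -0.013, 1.343, -0.059], TCP at [0.183, -0.624, 0.223] pointing down, gripper open.
Joint ranges: [-2.58, 2.58], [-0.38, 2.09], [-1.3, 1.39], [0.25, 2.4], [-1.5, 4.64], [0.08, 2.09], [-2.65, 2.65]. Speed limits (rad/s): [2.22, 2.22, 2.79, 2.79, 3.14, 3.14, 3.14].

### API

Orientations are given as a unit quaternion [w, x, y, z].
In Python, from plant import bot gives the robot as it stands.
- The arm moves only by the tool drive_tool, never from a script. Its argument "moves" is a list of rows, each an object with "slide": the shift along the tool's x, y, z normalised to -1 to 1, where 1 is 10 cm, a list of three; "turn": the turn, a rotation vector about the tool's x, y, z normalised to -1 to 1, where 1 is pi/2 rad, a list of three. In form: [{"slide": [x, y, z], "turn": [rx, ry, rz]}, ...]. A call has exactly 5 rows; each row is the pose to reach, as a shift and turn from the pose commanded when the call began, along the tool's axes at that moment; what a row does not reach only later rows make up. A row lasts 1/10 s, in which the tool goes at most 50 mm and 8.59 degrees, less where a joint would pass 70% of its speed; a pose out of reach is approached as far as the arm can. A call with a number of a shift or a turn outside -1 to 1 is refused whole. A call with a gripper value outside its range is refused whole. "claw" is the closure in counts, from 0 (fully open) to 255 (shut), set as the call begins (left out, the last holds). The fingers move at their own pace and stop on an object; "force" is the grip in N (left out, the last holds). Time passes only in rows, so rows that repeat a pose let the fingers close, or fill a call up. It gives the time, the measured TCP pose, the force, the opening and the grip force at its end, in the units of the state.
- bot.get_state(): the state, without advancing time (a new reading comes with each control period).
- bot.camera(name): name is "side" or "top"; returns a dict with "color" (400x640x3 uint8, red, green, blue), "mtx" (3x3 intrinsics, pixels), "T" (4x4, takes a point from camera to world coordinates). Camera axes: x right, y down, z forward; pixel columns grow to the right and rows downward; lengths in m; the calibration is good to about 2 mm. A picture is of the moment at which its call begins. There is no depth.
- bot.finish_job(): hands the job in; it is judged then, once.
Trained networks look in a picture, given as the dict that the camera call returned (one of the last four; its "shot" number tells which), for a name from the list of things; names that differ only in an ending like _2 or _b are one class to them, and where a whole thing is asked for, a point or a joint stands for the part that bears it (a point fixed in the world has none). Each returns a list of dicts, best first, with "conf" (0 to 1); they miss things now and then, are a little off and sometimes report something else, mostly with a low value. They report only what shows in the picture. A call takes as long as a camera call.
- bot.spot_in(picture, thing): "rect" ([left, top, width, height] in pixels, round what is visible of it).
- bot.spot_point(picture, thing): "position" ([column, row] in pixels: a listed point, or the origin of a listed thing).
The state is a dict: "clock": time; "q": joint angles; "qvel": joint speeds; "joint_torque": joint torques, N m; "eef_pos": TCP position; "orientation": TCP orientation; "contact_force": force on the tool from outside, world axes, zero at the start; "wrist_torque": the same for the moment, N m; "width": opening from 0.0 (shut) to 1.0 (fully open); "finger_force": force on a finger pad.
Only numpy, scipy, OpenCV 4.12 (cv2) and the standard library are available. Lean on these libraries where they do the work, as an engineer would, in place of code of your own. Each camera call takes 0.05 s, during which the arm holds its last target. There are 200 camera calls.

## Working session

There is one attempt and no reset: what is moved stays moved. The work goes in short steps, Python scripts to look and compute and a tool call to move; the robot and the scene stay as the last step left them, time stands still between calls to the robot, and variables do not carry over. Pictures are saved under pics/ and viewed, at most 10 in all, crops included, and the job is handed in when it is done.

Besides the shell and the picture viewer there is one more tool, called after "Request:" as a command line: name --argument value ..., lists and objects as JSON in quotes. drive_tool: Moves the arm, as the interface text tells. Scaled input: -1 to 1 covers 10 cm each way for a shift and pi/2 rad each way for a turn. Its arguments: {"type":"object","properties":{"moves":{"type":"array"},"claw":{"type":"number"},"force":{"type":"number"}},"required":["moves"]}

```bash
mkdir -p pics; ls
python3 - <<'E'
from plant import bot
import cv2,numpy as np
s=bot.get_state(); print(s)
for n in("top","side"):
    p=bot.camera(n); cv2.imwrite(f"pics/{n}0.png",p["color"][:,:,::-1]); print(n,p["shot"],p["mtx"].tolist(),p["T"].round(4).tolist())
    for t in["jig","seat","cup_mouth","rod","cradle","tab_back","lever_tip","lever_paddle","leg_pointer","mark","wing_nut","screwdriver","square_bar","star_knob"]:
        try: r=bot.spot_point(p,t); print(t,[(np.round(d["position"],1).tolist(),round(d["conf"],2)) for d in r[:2]])
        except Exception as e: print(t,e)
print(bot.get_state()["clock"])
E
```

```text
pics
{'clock': 0.0, 'q': array([ 1.18682885,  0.33392144,  0.03988806,  1.46625606, -0.01338107,
        1.34330522, -0.0584855 ]), 'qvel': array([-1.73617386e-05, -2.65605939e-04, -5.93451286e-04, -2.79056881e-04,
       -1.19438322e-04, -4.44977738e-04, -3.79466860e-05]), 'joint_torque': array([ 6.21149720e-04, -6.56346560e+01,  1.33594964e+00, -4.03801632e+01,
       -5.97392349e-02,  4.47476143e-02,  1.28592842e-04]), 'eef_pos': array([ 0.18243352, -0.6233891 ,  0.22166012]), 'orientation': array([-7.91711133e-04,  9.89881054e-01,  1.41897287e-01, -1.81029227e-04]), 'contact_force': array([-0.0182    ,  0.83411   ,  0.82153619]), 'wrist_torque': array([ 0.00906963, -0.01213831, -0.04087537]), 'finger_force': 0.0, 'width': 1.004106263700238}
top 1 [[479.32371664697126, 0.0, 314.7690367976417], [0.0, 479.32371664697126, 204.4759915073639], [0.0, 0.0, 1.0]] [[0.0635, -0.9767, 0.2051, 0.3102], [-0.998, -0.062, 0.0138, -0.1044], [-0.0007, -0.2055, -0.9786, 1.3232], [0.0, 0.0, 0.0, 1.0]]
jig [([261.3, 207.6], 0.89)]
seat [([282.4, 200.1], 0.87)]
cup_mouth [([231.8, 202.8], 0.8)]
rod [(
[... 580 characters left out ...]
0]] [[-0.9732, -0.1631, 0.1621, 0.4358], [-0.229, 0.6219, -0.7488, 0.5343], [0.0213, -0.7659, -0.6426, 0.6187], [0.0, 0.0, 0.0, 1.0]]
jig [([298.7, 279.7], 0.72), ([264.5, 286.2], 0.61)]
seat [([305.7, 239.0], 0.75)]
cup_mouth [([292.2, 291.6], 0.84), ([304.8, 235.8], 0.43)]
rod [([351.1, 165.7], 0.61), ([281.7, 284.6], 0.51)]
cradle [([347.9, 178.5], 0.72)]
tab_back [([272.8, 313.7], 0.88)]
lever_tip [([281.7, 284.2], 0.6)]
lever_paddle [([278.9, 315.9], 0.9)]
leg_pointer [([260.5, 312.5], 0.82)]
mark [([263.5, 285.9], 0.42)]
wing_nut [([335.6, 292.3], 0.58)]
screwdriver [([249.3, 261.0], 0.8), ([337.7, 289.9], 0.72)]
square_bar [([360.3, 164.8], 0.8)]
star_knob [([207.4, 345.8], 0.65)]
1.5
```

View images.

```bash
python3 - <<'E'
import cv2
a=cv2.imread("pics/top0.png")[130:280,150:470]; cv2.imwrite("pics/a.png",cv2.resize(a,(800,375),interpolation=cv2.INTER_CUBIC))
a=cv2.imread("pics/side0.png")[140:380,180:420]; cv2.imwrite("pics/b.png",cv2.resize(a,(600,600),interpolation=cv2.INTER_CUBIC))
E
cat > h.py <<'E'
from plant import bot
import numpy as np, cv2
from scipy.spatial.transform import Rotation as R
def onz(p,uv,z):
    K,T=p["mtx"],p["T"]; d=T[:3,:3]@np.linalg.solve(K,[*uv,1.]); c=T[:3,3]
    return c+d*(z-c[2])/d[2]
def pt(p,t,i=0):
    r=bot.spot_point(p,t); return (r[i]["position"],r[i]["conf"]) if r else (None,0)
def rt():
    s=bot.get_state(); q=s["orientation"]; return s,R.from_quat([q[1],q[2],q[3],q[0]])
E
python3 - <<'E'
import numpy as np
K={}
top=dict(mtx=np.array([[479.32371664697126,0,314.769],[0,479.3237,204.476],[0,0,1]]),T=np.array([[0.0635,-0.9767,0.2051,0.3102],[-0.998,-0.062,0.0138,-0.1044],[-0.0007,-0.2055,-0.9786,1.3232],[0,0,0,1]]))
side=dict(mtx=np.array([[367.165,0,314.376],[0,367.165,201.93],[0,0,1]]),T=np.array([[-0.9732,-0.1631,0.1621,0.4358],[-0.229,0.6219,-0.7488,0.5343],[0.0213,-0.7659,-0.6426,0.6187],[0,0,0,1]]))
from h import onz
for n,z,a,b in[("jig",0,(261.3,207.6),(298.7,279.7)),("seat",.055,(282.4,200.1),(305.7,239)),("cup",.055,(231.8,202.8),(292.2,291.6)),("rod",.05,(396.8,233.1),(351.1,165.7)),("cradle",0,(390,236.7),(347.9,178.5)),("tab",.105,(196.3,199),(272.8,313.7)),("paddle",.074,(207.6,203.1),(278.9,315.9)),("tip",.115,(213.1,193.4),(281.7,284.2)),("pointer",.059,(211.1,186.4),(260.5,312.5)),("mark",.06,(232.6,186.4),(263.5,285.9)),("nut",.01,(252.7,238),(335.6,292.3)),("sqbar",.007,(425.3,245.2),(360.3,164.8))]:
    print(n,onz(top,a,z).round(4),onz(side,b,z).round(4))
E
```

```text
jig [0.569 0.064 0.   ] [0.5656 0.068  0.    ]
seat [0.5825 0.0018 0.055 ] [0.5677 0.0018 0.055 ]
cup [0.5664 0.1378 0.055 ] [0.5586 0.1387 0.055 ]
rod [ 0.5127 -0.3109  0.05  ] [ 0.5172 -0.3044  0.05  ]
cradle [ 0.5094 -0.3004  0.    ] [ 0.5233 -0.3119  0.    ]
tab [0.5605 0.2216 0.105 ] [0.566  0.2222 0.105 ]
paddle [0.5577 0.1985 0.074 ] [0.5627 0.2049 0.074 ]
tip [0.576  0.1772 0.115 ] [0.5667 0.1707 0.115 ]
pointer [0.6074 0.1977 0.059 ] [0.5992 0.1971 0.059 ]
mark [0.6109 0.1392 0.06  ] [0.6126 0.143  0.06  ]
nut [0.4802 0.079  0.01  ] [0.484  0.0876 0.01  ]
sqbar [ 0.4909 -0.3972  0.007 ] [ 0.4976 -0.3796  0.007 ]
```

View pics/a.png

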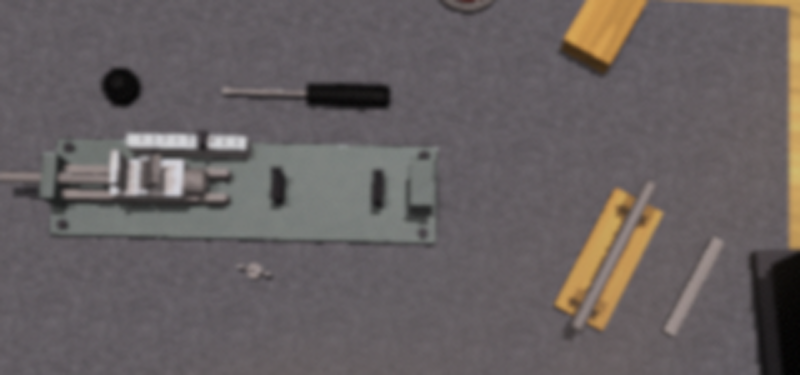

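View pics/b.png

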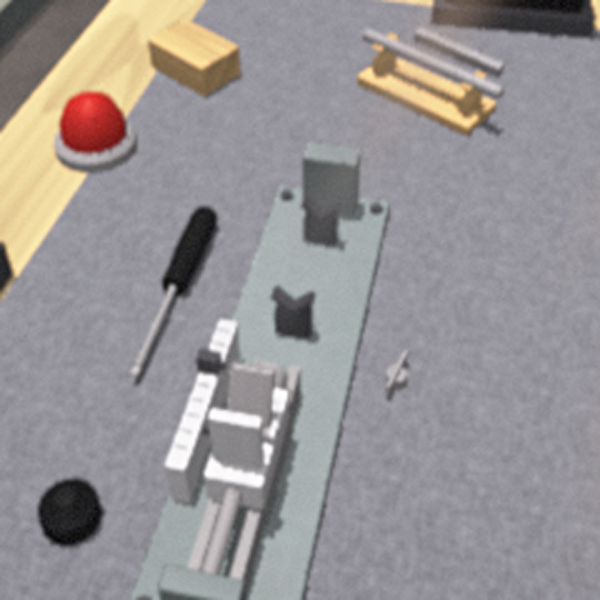

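```bash
cat >> h.py <<'E'
top=dict(mtx=np.array([[479.32371664697126,0,314.769],[0,479.3237,204.476],[0,0,1]]),T=np.array([[0.0635,-0.9767,0.2051,0.3102],[-0.998,-0.062,0.0138,-0.1044],[-0.0007,-0.2055,-0.9786,1.3232],[0,0,0,1]]))
side=dict(mtx=np.array([[367.165,0,314.376],[0,367.165,201.93],[0,0,1]]),T=np.array([[-0.9732,-0.1631,0.1621,0.4358],[-0.229,0.6219,-0.7488,0.5343],[0.0213,-0.7659,-0.6426,0.6187],[0,0,0,1]]))
E
python3 - <<'E'
from h import *
im=cv2.imread("pics/top0.png")
def a(u,v): return (150+u/2.5,130+v/2.5)
def b(u,v): return (180+u/2.5,140+v/2.5)
hsv=cv2.cvtColor(im,cv2.COLOR_BGR2HSV)
# jig green mask rectangle
h,s,v=cv2.split(hsv)
print("jigpx",hsv[222,240],hsv[200,290],"bg",hsv[150,300],"rod",hsv[230,398],hsv[229,399])
m=((h>40)&(h<95)&(s>18)&(v>70)).astype(np.uint8)
m[:, :150]=0; m[:,340:]=0; m[:170]=0;m[245:]=0
n,l,st,c=cv2.connectedComponentsWithStats(m); k=1+st[1:,4].argmax(); print(st[k])
pts=np.argwhere(l==k)[:,::-1].astype(np.float32)
print(cv2.minAreaRect(pts))
box=cv2.boxPoints(cv2.minAreaRect(pts)); W=np.array([onz(top,x,.012) for x in box]); print(box.round(1),W.round(4)); print(np.linalg.norm(np.diff(W,axis=0),axis=1))
w2=cv2.minAreaRect(np.array([onz(top,x,.012)[:2]*1000 for x in pts],np.float32)); print("world rect",w2)
print("rod top",[onz(top,a(*x),.052).round(4) for x in((651,184),(575,330))])
print("rod side",[onz(side,b(*x),.05).round(4) for x in((365,35),(497,90))])
print("cradle corners",[onz(top,a(*x),.014).round(4) for x in((615,188),(663,212),(602,329),(555,306))])
print("Vrests top",[onz(top,a(*x),.06).round(4) for x in((378,170),(378,210),(278,168),(278,206))])
print("stop top",[onz(top,a(*x),.078).round(4) for x in((408,162),(408,212),(432,163),(432,208))])
E
```

```text
jigpx [ 75   8 123] [ 72  10 130] bg [150  12 105] rod [ 11  52 132] [ 13  76 135]Traceback (most recent call last):
  File "<stdin>", line 11, in <module>
ValueError: attempt to get argmax of an empty sequence
```

Run:
```python
from h import *
im=cv2.imread("pics/top0.png")
def a(u,v): return (150+u/2.5,130+v/2.5)
def b(u,v): return (180+u/2.5,140+v/2.5)
f=cv2.GaussianBlur(im,(3,3),0).astype(int)
B,G,Rr=f[...,0],f[...,1],f[...,2]
m=((G-Rr>=1)&(G>85)&(G>=B)).astype(np.uint8)
m[:, :165]=0; m[:,340:]=0; m[:170]=0;m[245:]=0
m=cv2.morphologyEx(m,cv2.MORPH_OPEN,np.ones((3,3),np.uint8))
n,l,st,c=cv2.connectedComponentsWithStats(m); k=1+st[1:,4].argmax(); print(st[k])
pts=np.argwhere(l==k)[:,::-1].astype(np.float32)
w2=cv2.minAreaRect(np.array([onz(top,x,.012)[:2]*1000 for x in pts],np.float32)); print("world rect",w2)
# lower edge (robot side) fit
cols=[u for u in range(175,322)]
lo=np.array([onz(top,(u,pts[pts[:,0]==u][:,1].max()+.5),.012)[:2] for u in cols if (pts[:,0]==u).any()])
p=np.polyfit(lo[:,1],lo[:,0],1); print("lower edge slope,x at y=0",p,"std",np.std(lo[:,0]-np.polyval(p,lo[:,1])))
print("rod top",[onz(top,a(*x),.052).round(4) for x in((651,184),(575,330))])
print("rod side",[onz(side,b(*x),.05).round(4) for x in((365,35),(497,90))])
print("cradle corners",[onz(top,a(*x),.014).round(4) for x in((615,188),(663,212),(602,329),(555,306))])
print("Vrests top",[onz(top,a(*x),.06).round(4) for x in((378,170),(378,210),(278,168),(278,206))])
print("stop top",[onz(top,a(*x),.078).round(4) for x in((408,162),(408,212),(432,163),(432,208))])
```

```text
[ 175  187  150   40 3514]
world rect ((569.4076538085938, 94.69536590576172), (109.2673568725586, 414.3463439941406), 2.4276156425476074)
lower edge slope,x at y=0 [-0.05343016  0.52146238] std 0.006970287702759728
rod top [array([ 0.5955, -0.345 ,  0.052 ]), array([ 0.4325, -0.2684,  0.052 ])]
rod side [array([ 0.5959, -0.3443,  0.05  ]), array([ 0.4386, -0.2757,  0.05  ])]
cradle corners [array([ 0.5969, -0.3122,  0.014 ]), array([ 0.573 , -0.3663,  0.014 ]), array([ 0.4391, -0.3026,  0.014 ]), array([ 0.4609, -0.2506,  0.014 ])]
Vrests top [array([ 0.5905, -0.0489,  0.06  ]), array([ 0.5466, -0.0519,  0.06  ]), array([0.5858, 0.0591, 0.06  ]), array([0.5442, 0.0555, 0.06  ])]
stop top [array([ 0.5972, -0.081 ,  0.078 ]), array([ 0.5431, -0.0845,  0.078 ]), array([ 0.5977, -0.1066,  0.078 ]), array([ 0.549 , -0.1095,  0.078 ])]
```

```bash
cat >> h.py <<'E'
def tool(yaw): # tool down, tool x at world yaw (deg)
    return R.from_euler('z',yaw,degrees=True)*R.from_euler('x',180,degrees=True)
def plan(pos,yaw,n=8,start=None):
    s,r=rt(); p=s["eef_pos"].copy()
    if start: p,r=np.array(start[0]),tool(start[1])
    g=tool(yaw); pos=np.array(pos,float)
    for i in range(n):
        d=r.inv().apply(pos-p)/.1; d=d*min(1,1/max(abs(d).max(),1e-9))
        t=(r.inv()*g).as_rotvec(); a=np.linalg.norm(t); t=t*min(1,np.radians(42.5)/max(a,1e-9))
        d=d.round(3); t=(t/(np.pi/2)).round(3)
        print(i,"slide",d.tolist(),"turn",t.tolist())
        p=p+r.apply(d*.1); r=r*R.from_rotvec(t*np.pi/2)
        if np.linalg.norm(pos-p)<3e-4 and np.linalg.norm((r.inv()*g).as_rotvec())<.003: break
E
python3 - <<'E'
from h import *
s,r=rt(); print(s["eef_pos"],r.as_matrix().round(3).tolist())
plan((.515,-.308,.13),155.2)
E
```

```text
[ 0.18262063 -0.62379193  0.22252432] [[0.96, 0.281, -0.0], [0.281, -0.96, 0.0], [0.0, -0.0, -1.0]]
0 slide [1.0, -0.514, 0.227] turn [-0.0, -0.0, -0.472]
1 slide [1.0, 0.273, 0.209] turn [0.0, -0.0, -0.472]
2 slide [0.631, 1.0, 0.239] turn [0.0, -0.0, -0.472]
3 slide [-0.18, 1.0, 0.205] turn [0.0, -0.0, -0.127]
4 slide [-0.083, 0.209, 0.045] turn [0.0, -0.0, -0.0]
```

Request:
drive_tool --moves '[{"slide": [1.0,-0.514,0.227],"turn": [0,0,-0.472]},{"slide": [1.0,-0.514,0.227],"turn": [0,0,-0.472]},{"slide": [1.0,-0.514,0.227],"turn": [0,0,-0.472]},{"slide": [1.0,-0.514,0.227],"turn": [0,0,-0.472]},{"slide": [1.0,-0.514,0.227],"turn": [0,0,-0.472]}]' --claw 0 --force 30

```text
clock: 2.0
eef_pos: [0.2649, -0.5457, 0.1999]
orientation: [-0.0, 0.869, 0.494, 0.0]
contact_force: [-1.4, 0.1, -0.1]
width: 0.999
finger_force: 0.0
```

Request:
drive_tool --moves '[{"slide": [1.0,0.273,0.209],"turn": [0,0,-0.472]},{"slide": [1.0,0.273,0.209],"turn": [0,0,-0.472]},{"slide": [1.0,0.273,0.209],"turn": [0,0,-0.472]},{"slide": [1.0,0.273,0.209],"turn": [0,0,-0.472]},{"slide": [1.0,0.273,0.209],"turn": [0,0,-0.472]}]'

```text
clock: 2.5
eef_pos: [0.34, -0.4764, 0.1812]
orientation: [0.002, 0.632, 0.775, -0.001]
contact_force: [-0.0, -0.7, -0.5]
width: 1.0
finger_force: 0.0
```

Request:
drive_tool --moves '[{"slide": [0.631,1.0,0.239],"turn": [0,0,-0.472]},{"slide": [0.631,1.0,0.239],"turn": [0,0,-0.472]},{"slide": [0.631,1.0,0.239],"turn": [0,0,-0.472]},{"slide": [0.631,1.0,0.239],"turn": [0,0,-0.472]},{"slide": [0.631,1.0,0.239],"turn": [0,0,-0.472]}]'

```text
clock: 3.0
eef_pos: [0.4258, -0.3926, 0.1549]
orientation: [-0.0, 0.307, 0.952, 0.0]
contact_force: [-0.6, -0.6, 0.6]
width: 0.999
finger_force: 0.0
```

Request:
drive_tool --moves '[{"slide": [-0.18,1.0,0.205],"turn": [0,0,-0.127]},{"slide": [-0.18,1.0,0.205],"turn": [0,0,-0.127]},{"slide": [-0.18,1.0,0.205],"turn": [0,0,-0.127]},{"slide": [-0.18,1.0,0.205],"turn": [0,0,-0.127]},{"slide": [-0.18,1.0,0.205],"turn": [0,0,-0.127]}]'

```text
clock: 3.5
eef_pos: [0.4979, -0.3246, 0.1346]
orientation: [-0.0, 0.216, 0.976, -0.0]
contact_force: [-0.2, -1.1, -0.3]
width: 0.998
finger_force: 0.0
```

Run:
```python
from h import *
plan((.515,-.308,.12),155.2)
plan((.515,-.308,.034),155.2,start=((.515,-.308,.12),155.2))
```

```text
0 slide [-0.085, 0.223, 0.146] turn [-0.0, -0.0, -0.001]
0 slide [0.0, -0.0, 0.86] turn [0.0, 0.0, 0.0]
```

Request:
drive_tool --moves '[{"slide": [-0.085,0.223,0.146],"turn": [0,0,0]},{"slide": [-0.085,0.223,0.146],"turn": [0,0,0]},{"slide": [-0.085,0.223,0.446],"turn": [0,0,0]},{"slide": [-0.085,0.223,0.746],"turn": [0,0,0]},{"slide": [-0.085,0.223,1.0],"turn": [0,0,0]}]'

```text
clock: 4.0
eef_pos: [0.5143, -0.3088, 0.0336]
orientation: [-0.0, 0.216, 0.976, -0.001]
contact_force: [-0.4, 0.1, 0.4]
width: 1.001
finger_force: 0.0
```

Request:
drive_tool --moves '[{"slide": [0,0,0],"turn": [0,0,0]},{"slide": [0,0,0],"turn": [0,0,0]},{"slide": [0,0,0],"turn": [0,0,0]},{"slide": [0,0,0],"turn": [0,0,0]},{"slide": [0,0,0],"turn": [0,0,0]}]' --claw 255 --force 30

```text
clock: 4.5
eef_pos: [0.5163, -0.3073, 0.0357]
orientation: [0.001, 0.215, 0.977, -0.0]
contact_force: [0.5, -0.4, 0.2]
width: 0.632
finger_force: 0.0
```

Request:
drive_tool --moves '[{"slide": [0,0,0],"turn": [0,0,0]},{"slide": [0,0,0],"turn": [0,0,0]},{"slide": [0,0,0],"turn": [0,0,0]},{"slide": [0,0,0],"turn": [0,0,0]},{"slide": [0,0,0],"turn": [0,0,0]}]'

```text
clock: 5.0
eef_pos: [0.5157, -0.3068, 0.0345]
orientation: [-0.0, 0.215, 0.977, 0.0]
contact_force: [0.6, -0.3, 0.2]
width: 0.172
finger_force: 0.0
```

Request:
drive_tool --moves '[{"slide": [0,0,0],"turn": [0,0,0]},{"slide": [0,0,0],"turn": [0,0,0]},{"slide": [0,0,0],"turn": [0,0,0]},{"slide": [0,0,-0.2],"turn": [0,0,0]},{"slide": [0,0,-0.6],"turn": [0,0,0]}]'

```text
clock: 5.5
eef_pos: [0.5132, -0.3059, 0.0918]
orientation: [-0.003, 0.215, 0.977, 0.001]
contact_force: [0.5, -0.4, -2.0]
width: 0.153
finger_force: 30.0
```

Run:
```python
from h import *
s,r=rt(); print(s["eef_pos"],s["width"],s["finger_force"],s["contact_force"])
for n in("top","side"):
    p=bot.camera(n); im=p["color"][:,:,::-1]
    for t in ("rod","cup_mouth","tab_back","leg_pointer","mark","seat"): 
        q,c=pt(p,t); print(n,t,c,q, None if q is None else onz(p,q,dict(rod=.1,cup_mouth=.055,tab_back=.105,leg_pointer=.059,mark=.063,seat=.055)[t]).round(4))
    im=im[130:250,330:450] if n=="top" else im[100:220,290:410]
    cv2.imwrite(f"pics/{n}_g.png",cv2.resize(im,(400,400),interpolation=cv2.INTER_CUBIC))
a=np.hstack([cv2.imread(f"pics/{n}_g.png") for n in("top","side")]); cv2.imwrite("pics/g.png",a)
```

```text
[ 0.51319439 -0.30593046  0.09182749] 0.15274758447614303 29.998452365398407 [ 0.5081864  -0.39461311 -2.00296155]
top rod 0 None None
top cup_mouth 0.95 [234.9, 203.5] [0.565  0.1293 0.055 ]
top tab_back 0.86 [196.6, 197.5] [0.5646 0.2212 0.105 ]
top leg_pointer 0.95 [211.7, 189.2] [0.5997 0.1952 0.059 ]
top mark 0.5 [233.2, 184.2] [0.6164 0.1376 0.063 ]
top seat 0.62 [281.0, 202.3] [0.5762 0.0051 0.055 ]
side rod 0.64 [351.0, 145.5] [ 0.5252 -0.3261  0.1   ]
side cup_mouth 0.5 [360.7, 161.3] [ 0.4941 -0.3251  0.055 ]
side tab_back 0.89 [273.3, 312.7] [0.5658 0.2203 0.105 ]
side leg_pointer 0.17 [305.5, 237.8] [0.5681 0.0023 0.059 ]
side mark 0.51 [264.3, 286.8] [0.6095 0.1467 0.063 ]
side seat 0.89 [304.4, 237.8] [ 0.5713 -0.0009  0.055 ]
```

View pics/g.png

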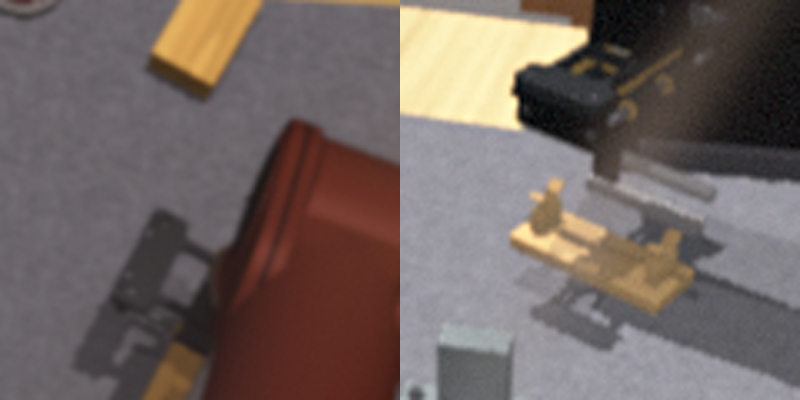

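Run:
```python
from h import *
def proj(c,X):
    p=np.linalg.inv(c["T"])@np.array([*X,1]); p=c["mtx"]@p[:3]; return p[:2]/p[2]
s,r=rt(); T=s["eef_pos"]; print(T)
for d in(-.09,0,.09):
    X=T-r.apply([0,0,.019])+r.apply([d,0,0]); u=proj(side,X); print(d,X.round(3),u.round(1),(u-[290,100])/.3+[400,0])
u=proj(side,T);print("tcp",(u-[290,100])/.3+[400,0])
p=bot.camera("side"); print(bot.get_state()["clock"]); cv2.imwrite("pics/g2.png",cv2.resize(p["color"][100:220,290:410,::-1],(600,600),interpolation=cv2.INTER_CUBIC))
```

```text
[ 0.51562367 -0.30676901  0.09420469]
-0.09 [ 0.597 -0.345  0.113] [326.5 134.3] [521.58761536 114.49719758]
0 [ 0.516 -0.307  0.113] [353.9 145.4] [612.93682648 151.33702069]
0.09 [ 0.434 -0.269  0.113] [383.7 157.4] [712.48541242 191.48353373]
tcp [610.79830564 171.867309  ]
6.25
```

View pics/g2.png

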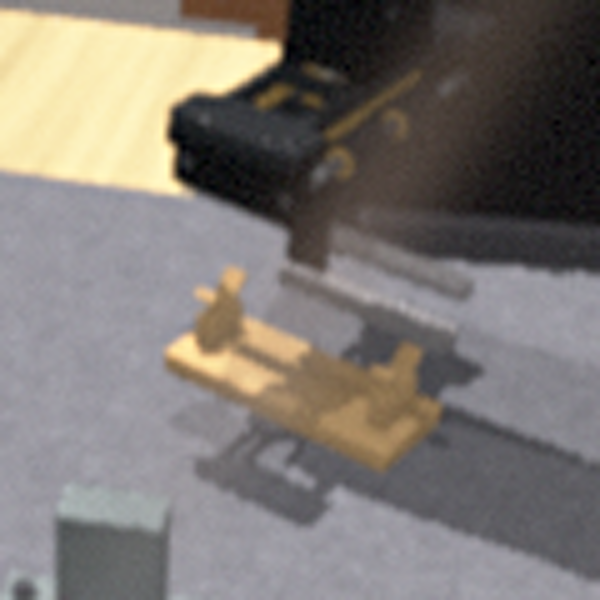

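Run:
```python
from h import *
from scipy.optimize import least_squares
P=[((0,.159),(.564,.2213),4),((.033,.130),(.602,.1967),3),((0,.071),(.5635,.1355),2),((0,-.06),(.574,.002),3),((0,-.115),(.5685,-.0504),2),((0,-.005),(.565,.0573),2),((0,-.15),(.5702,-.083),2),((0,0),(.567,.066),1),((0,.035),(.5694,.0985),.7)]
def f(x):
    c,s=np.cos(x[2]),np.sin(x[2]); M=np.array([[c,-s],[s,c]])
    return np.concatenate([w*(M@np.array(l)+x[:2]-g) for l,g,w in P])
o=least_squares(f,[.567,.064,.03],loss="soft_l1",f_scale=.006); x=o.x; print(x[:2],np.degrees(x[2]))
c,s=np.cos(x[2]),np.sin(x[2]); M=np.array([[c,-s],[s,c]])
for l,g,w in P: print(l,((np.array(g)-x[:2])@M*1000).round(1))
# plate side-edge check in the side picture (robot side edge, z=.012): edge fit by brightness
def b(u,v): return (180+u/2.5,140+v/2.5)
for uv in((388,207),(345,400),(303,600),(283,190),(140,598)): print("edge",((onz(side,b(*uv),.012)[:2]-x[:2])@M*1000).round(1))
def a(u,v): return (150+u/2.5,130+v/2.5)
for uv in((50,143),(437,148),(435,243),(50,235)): print("edge top",((onz(top,a(*uv),.012)[:2]-x[:2])@M*1000).round(1))
```

```text
[0.56781159 0.06362789] 1.192990659173184
(0, 0.159) [ -0.5 157.7]
(0.033, 0.13) [ 37.  132.3]
(0, 0.071) [-2.8 71.9]
(0, -0.06) [  4.9 -61.7]
(0, -0.115) [  -1.7 -114. ]
(0, -0.005) [-2.9 -6.3]
(0, -0.15) [  -0.7 -146.6]
(0, 0) [-0.8  2.4]
(0, 0.035) [ 2.3 34.8]
edge [ -49.1 -171.8]
edge [-52.9  52.8]
edge [-57.2 209.5]
edge [  55.5 -172. ]
edge [ 46.5 231.3]
edge top [ 46.4 259.8]
edge top [  59.2 -176.2]
edge top [ -49.  -178.1]
edge top [-58.3 248.8]
```

Run:
```python
from h import *
plan((.570,.009,.15),92.2)
```

```text
0 slide [0.269, 1.0, -0.18] turn [-0.0, -0.0, 0.472]
1 slide [1.0, 0.636, -0.205] turn [-0.0, -0.0, 0.228]
2 slide [0.962, 0.204, -0.171] turn [-0.0, -0.0, -0.0]
```

Request:
drive_tool --moves '[{"slide": [0.05,0.18,-0.2],"turn": [0,0,0.094]},{"slide": [0.1,0.4,-0.2],"turn": [0,0,0.188]},{"slide": [0.16,0.6,-0.2],"turn": [0,0,0.283]},{"slide": [0.22,0.8,-0.2],"turn": [0,0,0.378]},{"slide": [0.269,1.0,-0.2],"turn": [0,0,0.472]}]'

```text
clock: 6.75
eef_pos: [0.5334, -0.2039, 0.1147]
orientation: [0.0, 0.557, 0.831, 0.0]
contact_force: [-1.2, 0.6, -1.2]
width: 0.147
finger_force: 30.0
```

Request:
drive_tool --moves '[{"slide": [0.2,0.127,-0.04],"turn": [0,0,0.046]},{"slide": [0.4,0.254,-0.08],"turn": [0,0,0.092]},{"slide": [0.6,0.381,-0.12],"turn": [0,0,0.137]},{"slide": [0.8,0.509,-0.16],"turn": [0,0,0.182]},{"slide": [1.0,0.636,-0.2],"turn": [0,0,0.228]}]'

```text
clock: 7.25
eef_pos: [0.5535, -0.087, 0.1348]
orientation: [0.0, 0.695, 0.719, 0.0]
contact_force: [-0.4, 1.0, -1.9]
width: 0.148
finger_force: 30.0
```

Request:
drive_tool --moves '[{"slide": [0.2,0.04,-0.16],"turn": [0,0,0]},{"slide": [0.4,0.08,-0.16],"turn": [0,0,0]},{"slide": [0.6,0.13,-0.16],"turn": [0,0,0]},{"slide": [0.8,0.17,-0.16],"turn": [0,0,0]},{"slide": [0.962,0.204,-0.16],"turn": [0,0,0]}]'

```text
clock: 7.75
eef_pos: [0.5701, 0.0103, 0.1507]
orientation: [-0.0, 0.693, 0.721, 0.0]
contact_force: [0.3, 0.0, -2.5]
width: 0.152
finger_force: 30.0
```

Run:
```python
from h import *
s,r=rt(); print(s["clock"],s["eef_pos"],r.as_matrix().round(3).tolist(),s["width"],s["contact_force"])
plan((.570,.009,.085),92.2)
plan((.570,.009,.042),92.2,start=((.570,.009,.085),92.2))
```

```text
7.75 [0.57014699 0.01034398 0.1506603 ] [[-0.039, 0.999, 0.0], [0.999, 0.039, 0.0], [0.0, 0.0, -1.0]] 0.15238970183480208 [ 0.29364487  0.03533103 -2.50958465]
0 slide [-0.014, -0.002, 0.657] turn [0.0, -0.0, 0.0]
0 slide [0.0, -0.0, 0.43] turn [0.0, 0.0, 0.0]
```

Request:
drive_tool --moves '[{"slide": [-0.01,0,0.25],"turn": [0,0,0]},{"slide": [-0.01,0,0.5],"turn": [0,0,0]},{"slide": [-0.01,0,0.65],"turn": [0,0,0]},{"slide": [-0.01,0,0.65],"turn": [0,0,0]},{"slide": [-0.01,0,0.65],"turn": [0,0,0]}]'

```text
clock: 8.25
eef_pos: [0.5704, 0.0079, 0.0861]
orientation: [-0.0, 0.694, 0.72, 0.0]
contact_force: [0.4, -0.2, -2.0]
width: 0.149
finger_force: 30.0
```

Run:
```python
from h import *
def proj(c,X):
    p=np.linalg.inv(c["T"])@np.array([*X,1]); p=c["mtx"]@p[:3]; return p[:2]/p[2]
s,r=rt(); T=s["eef_pos"]; print(s["clock"],T)
p=bot.camera("side"); cv2.imwrite("pics/p1.png",cv2.resize(p["color"][180:300,240:360,::-1],(600,600),interpolation=cv2.INTER_CUBIC))
for d in(-.09,0,.09):
    X=T+r.apply([d,0,-.0155]); print(d,X.round(3),((proj(side,X)-[240,180])*5).round(0))
j=R.from_euler('z',2.2,degrees=True); o=np.array([.567,.065,0])
for n,l in dict(V1l=(-.014,-.109,.06),V1r=(.014,-.109,.06),V2l=(-.014,.001,.06),V2r=(.014,.001,.06),stopl=(-.025,-.15,.078),stopr=(.025,-.15,.078)).items():
    print(n,((proj(side,o+j.apply(l))-[240,180])*5).round(0))
```

```text
8.25 [0.57040725 0.00791998 0.08611624]
-0.09 [ 0.574 -0.082  0.102] [362.  88.]
0 [0.57  0.008 0.102] [319. 224.]
0.09 [0.567 0.098 0.102] [267. 388.]
V1l [377. 218.]
V1r [316. 209.]
V2l [325. 405.]
V2r [256. 393.]
stopl [419. 132.]
stopr [311. 117.]
```

View pics/p1.png

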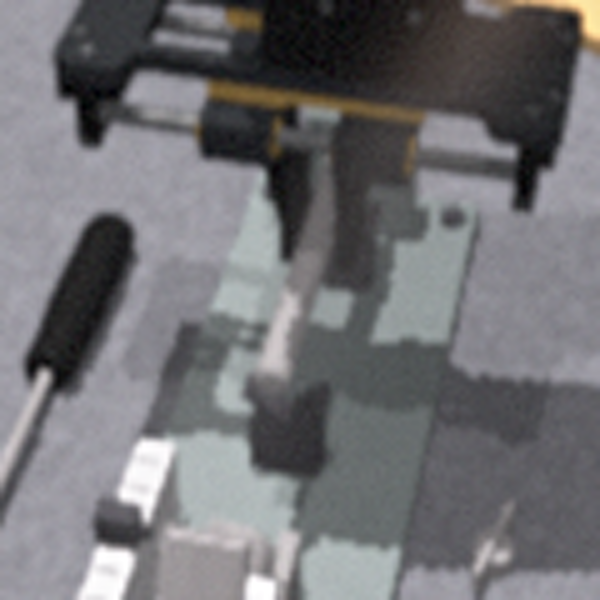

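Request:
drive_tool --moves '[{"slide": [0.01,0,0.15],"turn": [0,0,0]},{"slide": [0.01,0,0.3],"turn": [0,0,0]},{"slide": [0.01,0,0.4],"turn": [0,0,0]},{"slide": [0.01,0,0.43],"turn": [0,0,0]},{"slide": [0.01,0,0.44],"turn": [0,0,0]}]'

```text
clock: 8.8
eef_pos: [0.5708, 0.0089, 0.0417]
orientation: [0.0, 0.693, 0.72, 0.0]
contact_force: [2.2, -1.1, 4.9]
width: 0.151
finger_force: 30.0
```

Request:
drive_tool --moves '[{"slide": [0,0.015,0.01],"turn": [0,0,0]},{"slide": [0,0.02,0.02],"turn": [0,0,0]},{"slide": [0,0.02,0.02],"turn": [0,0,0]},{"slide": [0,0.02,0.02],"turn": [0,0,0]},{"slide": [0,0.02,0.02],"turn": [0,0,0]}]'

```text
clock: 9.3
eef_pos: [0.5726, 0.009, 0.0399]
orientation: [0.0, 0.693, 0.72, 0.0]
contact_force: [4.5, 0.5, 2.5]
width: 0.147
finger_force: 30.0
```

Request:
drive_tool --moves '[{"slide": [0,0,0],"turn": [0,0,0]},{"slide": [0,0,0],"turn": [0,0,0]},{"slide": [0,0,0],"turn": [0,0,0]},{"slide": [0,0,0],"turn": [0,0,0]},{"slide": [0,0,0],"turn": [0,0,0]}]' --claw 0

```text
clock: 9.8
eef_pos: [0.5717, 0.009, 0.0394]
orientation: [-0.0, 0.693, 0.72, -0.0]
contact_force: [-0.5, 0.0, -0.2]
width: 0.517
finger_force: 0.0
```

Request:
drive_tool --moves '[{"slide": [0,0,-0.2],"turn": [0,0,0]},{"slide": [0,0,-0.4],"turn": [0,0,0]},{"slide": [0,0,-0.6],"turn": [0,0,0]},{"slide": [0,0,-0.8],"turn": [0,0,0]},{"slide": [0,0,-1],"turn": [0,0,0]}]'

```text
clock: 10.3
eef_pos: [0.5718, 0.009, 0.1403]
orientation: [-0.0, 0.693, 0.72, -0.0]
contact_force: [0.2, 0.2, -0.6]
width: 0.958
finger_force: 0.0
```

Request:
drive_tool --moves '[{"slide": [0,-0.5,-0.4],"turn": [0,0,0.094]},{"slide": [0,-0.7,-0.4],"turn": [0,0,0.188]},{"slide": [0,-0.9,-0.4],"turn": [0,0,0.283]},{"slide": [0,-0.9,-0.4],"turn": [0,0,0.378]},{"slide": [0,-0.9,-0.4],"turn": [0,0,0.472]}]'

```text
clock: 10.8
eef_pos: [0.4816, 0.0054, 0.18]
orientation: [0.0, 0.909, 0.417, 0.0]
contact_force: [0.9, 0.4, -0.2]
width: 1.001
finger_force: 0.0
```

Run:
```python
from h import *
s,r=rt(); print(s["clock"],s["eef_pos"])
A=[]
for n in("top","side"):
    p=bot.camera(n); im=p["color"][:,:,::-1]; cv2.imwrite(f"pics/full_{n}1.png",im)
    for t,z in dict(rod=.055,tab_back=.105,leg_pointer=.059,mark=.063,cup_mouth=.055).items():
        q,c=pt(p,t); print(n,t,round(c,2),q, None if q is None else onz(p,q,z).round(4))
    im=im[150:250,180:330] if n=="top" else im[180:340,230:350]
    A.append(cv2.resize(im,(480,320) if n=="top" else (320,426),interpolation=cv2.INTER_CUBIC))
A[0]=cv2.copyMakeBorder(A[0],0,106,0,0,cv2.BORDER_CONSTANT)
cv2.imwrite("pics/p2.png",np.hstack(A))
```

```text
10.8 [0.4815887  0.00538689 0.1799602 ]
top rod 0 None None
top tab_back 0.7 [195.2, 199.4] [0.5593 0.2243 0.105 ]
top leg_pointer 0.57 [212.4, 187.5] [0.6046 0.1939 0.059 ]
top mark 0 None None
top cup_mouth 0.77 [234.1, 201.8] [0.5696 0.1319 0.055 ]
side rod 0.97 [299.2, 242.3] [0.5786 0.0146 0.055 ]
side tab_back 0.68 [271.8, 314.8] [0.5669 0.2245 0.105 ]
side leg_pointer 0.63 [260.2, 310.4] [0.6011 0.1933 0.059 ]
side mark 0 None None
side cup_mouth 0.66 [290.1, 289.6] [0.5636 0.1354 0.055 ]
```

View pics/p2.png

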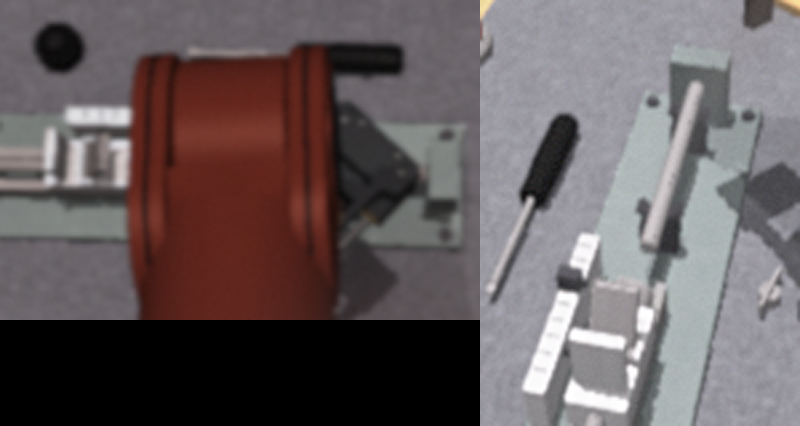

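Run:
```python
from h import *
im=cv2.imread("pics/full_side1.png"); 
c=im[195:235,295:330]; e=im[255:345,235:300]
c=cv2.resize(c,(350,400),interpolation=cv2.INTER_CUBIC); e=cv2.resize(e,(325,450),interpolation=cv2.INTER_CUBIC)
c=cv2.copyMakeBorder(c,0,50,0,20,cv2.BORDER_CONSTANT)
cv2.imwrite("pics/p3.png",np.hstack([c,e]))
f=lambda u,v,z:print((u,v),onz(side,(u,v),z).round(4))
f(311.75,204.4,.078); f(311.4,211.9,.062)
```

```text
(311.75, 204.4) [ 0.576  -0.0857  0.078 ]
(311.4, 211.9) [ 0.5747 -0.0782  0.062 ]
```

View pics/p3.png

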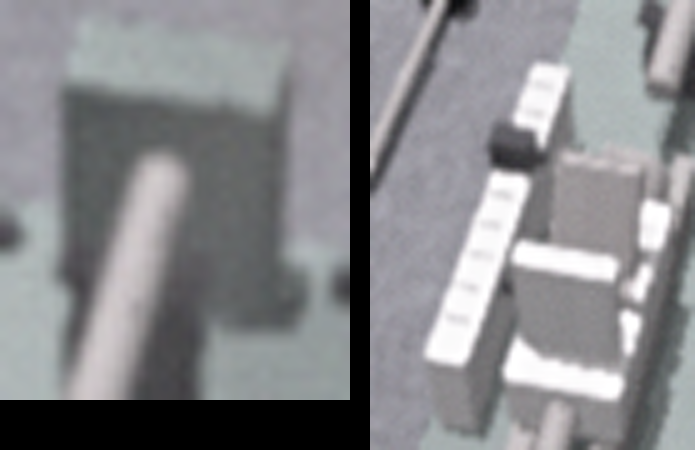

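Run:
```python
from h import *
plan((.5635,.189,.20),2.3)
plan((.5635,.189,.087),2.3,start=((.5635,.189,.20),2.3))
```

```text
0 slide [1.0, -0.293, -0.106] turn [-0.0, 0.0, 0.472]
1 slide [0.499, -0.825, -0.099] turn [-0.0, 0.0, 0.055]
0 slide [0.0, -0.0, 1.0] turn [0.0, 0.0, 0.0]
1 slide [0.0, -0.0, 0.13] turn [0.0, 0.0, 0.0]
```

Request:
drive_tool --moves '[{"slide": [0.4,-0.1,-0.1],"turn": [0,0,0.094]},{"slide": [0.7,-0.2,-0.1],"turn": [0,0,0.188]},{"slide": [1.0,-0.293,-0.1],"turn": [0,0,0.283]},{"slide": [1.0,-0.293,-0.1],"turn": [0,0,0.378]},{"slide": [1.0,-0.293,-0.1],"turn": [0,0,0.472]}]'

```text
clock: 11.9
eef_pos: [0.5246, 0.1021, 0.1893]
orientation: [-0.0, 0.998, 0.065, -0.0]
contact_force: [-0.1, -1.4, 0.2]
width: 0.999
finger_force: 0.0
```

Request:
drive_tool --moves '[{"slide": [0.2,-0.4,-0.1],"turn": [0,0,0.055]},{"slide": [0.499,-0.825,-0.1],"turn": [0,0,0.055]},{"slide": [0.499,-0.825,-0.1],"turn": [0,0,0.055]},{"slide": [0.499,-0.825,-0.1],"turn": [0,0,0.055]},{"slide": [0.499,-0.825,-0.1],"turn": [0,0,0.055]}]'

```text
clock: 12.4
eef_pos: [0.5628, 0.1881, 0.1992]
orientation: [0.0, 1.0, 0.023, -0.0]
contact_force: [0.1, -0.0, 0.8]
width: 1.001
finger_force: 0.0
```

Run:
```python
from h import *
s,r=rt(); print(s["clock"],s["eef_pos"],r.as_matrix().round(3).tolist(),s["q"].round(2))
plan((.5635,.189,.10),2.3)
A=[]
for n in("top","side"):
    p=bot.camera(n); im=p["color"][:,:,::-1]; cv2.imwrite(f"pics/full_{n}2.png",im)
    for t,z in dict(tab_back=.105,leg_pointer=.059,mark=.063).items():
        q,c=pt(p,t); print(n,t,round(c,2),q, None if q is None else onz(p,q,z).round(4))
```

```text
12.4 [0.56283687 0.18809412 0.19919298] [[0.999, 0.046, -0.001], [0.046, -0.999, -0.001], [-0.001, 0.001, -1.0]] [ 0.06  0.28 -0.55  1.62  0.15  1.29 -2.04]
0 slide [0.008, -0.009, 0.992] turn [0.0, 0.0, 0.004]
top tab_back 0.68 [211.2, 186.2] [0.5971 0.1865 0.105 ]
top leg_pointer 0.61 [212.0, 187.7] [0.6039 0.1949 0.059 ]
top mark 0 None None
side tab_back 0.68 [273.0, 313.9] [0.5656 0.2225 0.105 ]
side leg_pointer 0.59 [255.5, 312.0] [0.6079 0.1984 0.059 ]
side mark 0.37 [262.4, 287.5] [0.6124 0.149  0.063 ]
```

Request:
drive_tool --moves '[{"slide": [0,0,0.3],"turn": [0,0,0]},{"slide": [0,0,0.6],"turn": [0,0,0]},{"slide": [0,0,0.8],"turn": [0,0,0]},{"slide": [0,0,0.92],"turn": [0,0,0]},{"slide": [0,0,1.0],"turn": [0,0,0]}]'

```text
clock: 13.3
eef_pos: [0.5628, 0.189, 0.0989]
orientation: [0.0, 1.0, 0.023, -0.0]
contact_force: [-0.1, 0.4, 0.2]
width: 0.999
finger_force: 0.0
```

Run:
```python
from h import *
s,r=rt(); print(s["clock"],s["eef_pos"],s["contact_force"])
A=[]
for n in("top","side"):
    p=bot.camera(n); im=p["color"][:,:,::-1]; cv2.imwrite(f"pics/full_{n}3.png",im)
    im=im[160:230,180:280] if n=="top" else im[240:360,215:345]
    A.append(cv2.resize(im,(400,280) if n=="top" else (400,370),interpolation=cv2.INTER_CUBIC))
A[0]=cv2.copyMakeBorder(A[0],0,90,0,0,cv2.BORDER_CONSTANT)
cv2.imwrite("pics/p4.png",np.hstack(A))
```

```text
13.3 [0.56280831 0.18902248 0.09888087] [-0.14618119  0.43820421  0.19301073]
```

View pics/p4.png

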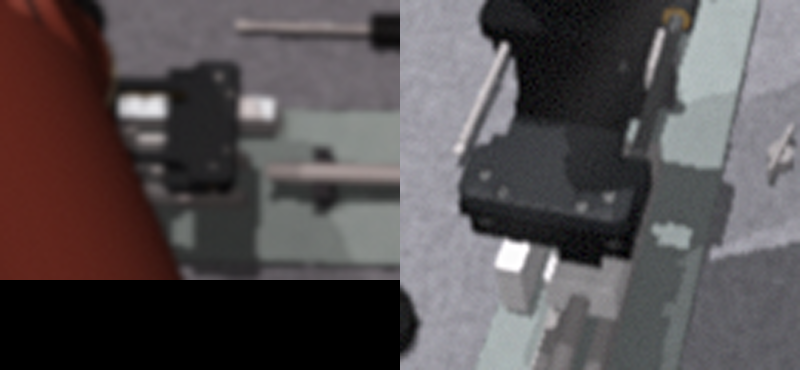

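Request:
drive_tool --moves '[{"slide": [0.02,0,0],"turn": [0,0.09,0]},{"slide": [0.04,0,0],"turn": [0,0.18,0]},{"slide": [0.06,0,0.03],"turn": [0,0.278,0]},{"slide": [0.08,0,0.06],"turn": [0,0.278,0]},{"slide": [0.08,0,0.09],"turn": [0,0.278,0]}]'

```text
clock: 13.9
eef_pos: [0.5709, 0.1896, 0.0916]
orientation: [-0.005, 0.976, 0.023, 0.217]
contact_force: [0.8, 0.7, 0.9]
width: 1.0
finger_force: 0.0
```

Run:
```python
from h import *
s,r=rt(); print(s["clock"],s["eef_pos"],s["contact_force"],r.as_matrix().round(3).tolist(),s["q"].round(2))
A=[]
for n in("top","side"):
    p=bot.camera(n); im=p["color"][:,:,::-1]; cv2.imwrite(f"pics/full_{n}4.png",im)
    im=im[160:230,180:280] if n=="top" else im[240:360,215:345]
    A.append(cv2.resize(im,(400,280) if n=="top" else (400,370),interpolation=cv2.INTER_CUBIC))
A[0]=cv2.copyMakeBorder(A[0],0,90,0,0,cv2.BORDER_CONSTANT)
cv2.imwrite("pics/p5.png",np.hstack(A))
```

```text
13.9 [0.57088467 0.18958213 0.09158391] [0.84647992 0.73096118 0.87451499] [[0.905, 0.047, 0.423], [0.043, -0.999, 0.019], [0.424, 0.001, -0.906]] [-0.02  0.13 -0.51  2.09  0.48  0.59 -2.4 ]
```

View pics/p5.png

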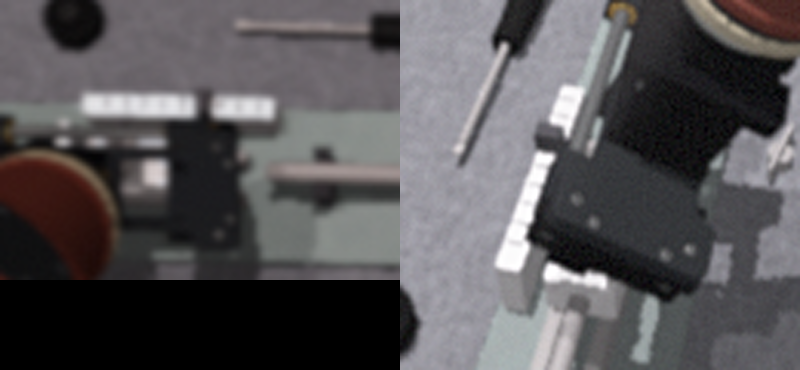

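Run:
```python
import cv2,numpy as np
np.set_printoptions(linewidth=260)
g=cv2.imread("pics/top0.png",0); print("top0 cols 204-240"); print(np.c_[np.arange(181,193),g[181:193,204:241]])
g=cv2.imread("pics/side0.png",0); print("side0 cols 250-275"); print(np.c_[np.arange(276,324),g[276:324,250:276]])
```

```text
top0 cols 204-240
[[181  90  90  93  93  93  93  91  90  91  91  91  92  92  91  92  91  90  90  91  92  96  99  99  94  92  88  87  86  87  91  93  95  94  94  95  92  92]
 [182 104 105 105 105 107 105 103 103 103 101  98  99  99 100 102 102 100  99  98  98  99 100 100  95  86  76  71  69  73  86  95  98  97  98  97  94  93]
 [183 148 146 141 144 148 149 145 141 142 142 137 132 134 139 141 142 140 140 139 137 130 123 123 118  98  74  61  57  63  90 112 118 118 120 118 114 112]
 [184 193 186 176 181 191 193 186 176 180 188 184 176 175 184 189 187 182 184 188 187 175 159 160 160 127  85  62  53  70 113 144 153 159 162 161 156 155]
 [185 208 199 185 191 204 208 199 186 192 204 202 191 189 200 206 201 191 195 205 206 194 178 184 184 147  93  63  56  82 132 159 172 187 195 191 182 185]
 [186 208 202 191 196 205 208 201 190 195 205 203 195 195 205 208 203 194 198 207 209 200 188 192 191 151  93  62  55  89 140 164 178 196 206 198 184 191]
 [187 201 198 194 196 199 199 194 187 191 199 200 198 200 206 207 203 198 200 206 207 200 191 195 189 149  90  53  48  91 150 179 192 203 207 200 186 19
[... 289 characters left out ...]
36 143 148 148 146 147]
 [190  68  66  67  67  67  66  62  59  63  67  70  70  70  69  69  70  69  70  70  71  75  78  80  79  73  64  55  52  59  68  76  81  86  90  91  91  92]
 [191  66  64  70  76  76  72  68  69  77  77  68  60  58  58  58  59  58  59  60  60  61  61  62  63  61  60  60  58  60  61  63  63  64  64  64  64  62]
 [192  83  91 105 115 113  99  87  95 106 103  86  70  67  67  67  67  68  68  67  64  62  61  60  60  59  61  59  60  61  61  61  59  58  58  57  58  58]]
side0 cols 250-275
[[276 148 152 ... 123 118 151]
 [277 151 154 ... 113 119 147]
 [278 153 152 ... 109 119 141]
 ...
 [321 248 248 ... 131 133 133]
 [322 248 247 ... 130 131 134]
 [323 247 248 ... 134 134 132]]
```

Run:
```python
import cv2,numpy as np,sys
from h import *
np.set_printoptions(linewidth=260,threshold=sys.maxsize)
for uv,z in(((210.9,190),.059),((228.5,186),.063),((228.5,186),.071),((232.6,186),.055),((232.6,186),.063)): print(uv,z,onz(top,uv,z).round(4))
g=cv2.imread("pics/full_side1.png",0); print(np.c_[np.arange(278,318),g[278:318,252:274]])
def proj(c,X):
    p=np.linalg.inv(c["T"])@np.array([*X,1]); p=c["mtx"]@p[:3]; return p[:2]/p[2]
j=R.from_euler('z',2.3,degrees=True); o=np.array([.568,.0650,0])
for l in((.033,.13,.059),(.044,.08,.071),(.044,.08,.055),(.044,.08,.063)): print(l,proj(top,o+j.apply(l)).round(1),proj(side,o+j.apply(l)).round(1))
```

```text
(210.9, 190) 0.059 [0.5974 0.1972 0.059 ]
(228.5, 186) 0.063 [0.6106 0.1498 0.063 ]
(228.5, 186) 0.071 [0.6086 0.1482 0.071 ]
(232.6, 186) 0.055 [0.6132 0.1403 0.055 ]
(232.6, 186) 0.063 [0.6113 0.1388 0.063 ]
[[278 154 152 152 153 154 155 153 156 144 141 149 185 244 250 242 238 230 235 243 207 132 113]
 [279 152 154 153 149 151 154 155 140 124 124 129 163 229 244 243 247 247 249 244 179 121 116]
 [280 154 159 157 148 152 150 148 127 107 100 106 125 164 186 194 215 236 252 238 155 113 113]
 [281 157 158 154 150 144 151 147 117  96 100  95  98 109 114 117 140 206 243 208 134 115 117]
 [282 154 154 154 151 146 150 137 105  96  97  98  96  95  96  96 108 186 240 172 116 117 117]
 [283 154 158 156 154 147 149 121  91  83  87  91  91  95  97  93  97 164 217 154 114 117 122]
 [284 157 154 156 151 146 137 108  73  62  67  73  81  81  87  77  80 124 163 124 113 124 135]
 [285 157 155 153 149 144 140 115  71  53  57  59  61  65  69  69  65  89 101 101 117 137 160]
 [286 155 157 150 148 151 147 131  74  44  51  54  56  63  60  59  60  65  72  91 121 143 174]
 [287 157 162 155 147 147 146 131  
[... 2406 characters left out ...]
140 141 140 138 135 139 139]
 [313 251 247 241 233 238 251 249 178 111  90  77  95 134 140 138 140 136 141 139 138 137 140]
 [314 251 250 248 248 249 253 239 154 107 106 105 108 132 139 141 140 137 140 143 138 140 137]
 [315 250 250 250 250 252 251 212 133 111 115 113 117 133 139 139 140 141 140 139 139 139 136]
 [316 250 250 250 250 253 249 173 117 113 115 115 116 127 136 140 138 139 140 138 142 138 140]
 [317 246 248 249 250 253 239 155 111 114 117 115 115 120 136 139 137 138 139 137 137 136 138]]
(0.033, 0.13, 0.059) [211.2 190.6] [262.5 312.5]
(0.044, 0.08, 0.071) [229.1 186. ] [264.4 284.2]
(0.044, 0.08, 0.055) [230.1 187.4] [265.  289.6]
(0.044, 0.08, 0.063) [229.6 186.7] [264.7 286.9]
```

Request:
drive_tool --moves '[{"slide": [0,0.05,0],"turn": [0,0,0]},{"slide": [0,0.1,0],"turn": [0,0,0]},{"slide": [0,0.14,0],"turn": [0,0,0]},{"slide": [0,0.2,0],"turn": [0,0,0]},{"slide": [0,0.25,0],"turn": [0,0,0]}]'

```text
clock: 14.5
eef_pos: [0.5726, 0.1644, 0.091]
orientation: [-0.005, 0.976, 0.023, 0.217]
contact_force: [0.8, 3.7, 1.3]
width: 1.002
finger_force: 1.5
```

Request:
drive_tool --moves '[{"slide": [0,0.06,0],"turn": [0,0,0]},{"slide": [0,0.12,0],"turn": [0,0,0]},{"slide": [0,0.18,0],"turn": [0,0,0]},{"slide": [0,0.24,0],"turn": [0,0,0]},{"slide": [0,0.29,0],"turn": [0,0,0]}]'

```text
clock: 15.0
eef_pos: [0.5735, 0.1351, 0.0906]
orientation: [-0.005, 0.976, 0.023, 0.217]
contact_force: [0.8, 4.8, 2.7]
width: 0.998
finger_force: 1.9
```

Run:
```python
from h import *
s,r=rt(); print(s["clock"],s["eef_pos"],s["contact_force"],s["q"].round(2))
for n in("top","side"):
    p=bot.camera(n); cv2.imwrite(f"pics/full_{n}5.png",p["color"][:,:,::-1])
    for t,z in dict(leg_pointer=.059,mark=.063,tab_back=.105).items():
        q,c=pt(p,t); print(n,t,round(c,2),q)
np.set_printoptions(linewidth=260,threshold=10**6)
g=cv2.imread("pics/full_side5.png",0); print(np.c_[np.arange(276,308),g[276:308,252:278]])
g=cv2.imread("pics/full_top5.png",0); print(np.c_[np.arange(181,197),g[181:197,212:240]])
```

```text
15.0 [0.57347849 0.13513529 0.09061619] [0.79935435 4.8374403  2.65870143] [ 0.07  0.1  -0.49  2.13  0.38  0.54 -2.22]
top leg_pointer 0 None
top mark 0.42 [233.4, 186.2]
top tab_back 0.56 [212.1, 202.6]
side leg_pointer 0.71 [267.2, 289.0]
side mark 0.48 [263.0, 287.7]
side tab_back 0.64 [283.2, 291.1]
[[276 158 157 155 157 161 162 151 150 152 155 154 158 201 238 242 241 247 246 185  82  43  40  51  57  61  61]
 [277 155 154 153 156 158 156 154 155 152 150 151 175 229 241 234 230 227 204 125  48  38  41  55  56  59  61]
 [278 156 155 151 155 158 154 159 153 146 143 143 188 246 250 244 242 232 184  91  37  41  42  53  55  52  50]
 [279 159 154 158 156 153 150 150 143 126 123 128 164 234 245 246 251 246 188  85  32  40  43  48  53  50  48]
 [280 161 159 158 151 152 152 151 129 106 101 106 124 162 187 197 218 222 162  74  39  41  44  47  51  49  48]
 [281 158 157 153 150 147 153 146 114  98  98  97  96 109 115 119 131 144 109  58  38  42  41  43  43  46  46]
 [282 157 158 154 150 149 150 139 105 101  96  99  99  99  97  95  91  77  61  36  39  42  47  43  41  41  45]
 [283 155 156 158 
[... 3962 characters left out ...]
122  97  71  62  62  62  63  66  68  69  70  71  70  68  64  66  67  68  70  71  72  72  71  72  71  72]
 [192  89 102 102  89  76  73  74  75  77  79  81  81  81  83  84  83  83  84  86  87  88  89  88  86  85  85  84  84]
 [193  81  87  87  84  82  83  86  89  92  94  95  94  94  95  96  97  98  99 102 103 104 107 106 103 101  99 100  99]
 [194  96 116 117  96  76  73  86 104 110 110 106  96  85  79  78  78  81  88  92  98 109 116 116 108 102 100  99  98]
 [195 118 150 149 113  73  64  89 123 134 132 126 104  81  69  64  64  73  85  94 107 130 144 144 133 124 125 126 118]
 [196  95 122 119  89  56  46  67  95 109 111 106  88  67  56  55  56  65  79  89 100 122 135 137 131 128 133 135 127]]
```

Request:
drive_tool --moves '[{"slide": [0.01,0.02,0],"turn": [0,0.03,0]},{"slide": [0.02,0.04,0.01],"turn": [0,0.06,0]},{"slide": [0.03,0.05,0.01],"turn": [0,0.09,0]},{"slide": [0.036,0.055,0.015],"turn": [0,0.09,0]},{"slide": [0.036,0.055,0.015],"turn": [0,0.09,0]}]'

```text
clock: 15.9
eef_pos: [0.5769, 0.1304, 0.0901]
orientation: [-0.006, 0.959, 0.023, 0.284]
contact_force: [-2.4, 3.6, -1.3]
width: 0.999
finger_force: 1.8
```

```bash
cat > chk.py <<'E'
from h import *
import sys
n=sys.argv[1]
s,r=rt(); print(s["clock"],s["eef_pos"].round(4),s["contact_force"].round(1),s["q"].round(2),"width mm",round(s["width"]*87,1),s["finger_force"])
J=R.from_euler('z',2.3,degrees=True).inv().apply(s["eef_pos"]-[.568,.065,0]); print("local",J.round(4),"tab_back if touching",J[1]+s["width"]*.0435)
np.set_printoptions(linewidth=260,threshold=10**6)
p=bot.camera("side"); cv2.imwrite(f"pics/full_side{n}.png",p["color"][:,:,::-1])
g=cv2.imread(f"pics/full_side{n}.png",0); print(np.c_[np.arange(281,298),g[281:298,262:276]])
E
python3 chk.py 6
```

```text
15.9 [0.5769 0.1304 0.0901] [-2.4  3.6 -1.3] [ 0.03  0.05 -0.46  2.24  0.64  0.38 -2.49] width mm 86.9 1.7740589019376785
local [0.0115 0.065  0.0901] tab_back if touching 0.1084423990018328
[[281 100  97 105 111 117 141 208 245 204 140 166 209 172  90]
 [282  99  96  97  96  94 104 184 241 174 118 129 135  96  56]
 [283  89  94  98  97  94  93 164 218 153 114 117 104  64  39]
 [284  72  77  81  84  81  76 128 166 126 116 118  97  57  36]
 [285  59  58  61  66  60  66  86 100 102 114 126 113  79  51]
 [286  49  55  55  58  60  58  67  76  93 107 122 133 119  88]
 [287  52  56  55  56  54  57  71  72  84  95 111 140 138 106]
 [288  71  67  64  62  58  73  92  80  68  75  96 134 125  88]
 [289 155 143 144 125  98  93 110 104  88  78  86 106  89  56]
 [290 238 237 235 220 167 127 120 118 110  97  91  79  51  38]
 [291 251 252 255 251 211 144 118 118 115 109  87  49  40  32]
 [292 248 250 253 252 213 139 114 118 115  96  61  40  37  34]
 [293 229 241 251 249 194 124 114 118 114  81  50  34  28  30]
 [294 220 235 250 239 161 117 113 117 113  92  66  60  43  28]
 [295 241 243 249 211 133 116 115 119 117 100 102 120  94  61]
 [296 249 252 247 174 114 114 116 117 112 106 138 183 139 106]
 [297 251 253 237 150 114 117 117 115 108 112 173 219 170 131]]
```

Request:
drive_tool --moves '[{"slide": [0,0.015,0],"turn": [0,0,0]},{"slide": [0,0.028,0],"turn": [0,0,0]},{"slide": [0,0.028,0],"turn": [0,0,0]},{"slide": [0,0.028,0],"turn": [0,0,0]},{"slide": [0,0.028,0],"turn": [0,0,0]}]'

```text
clock: 16.45
eef_pos: [0.5779, 0.1272, 0.0908]
orientation: [-0.007, 0.958, 0.022, 0.285]
contact_force: [-0.9, 3.1, -1.0]
width: 1.004
finger_force: 1.3
```

```bash
python3 chk.py 7
python3 - <<'E'
import cv2
im=cv2.imread("pics/full_side7.png")[265:320,240:310]; cv2.imwrite("pics/p7.png",cv2.resize(im,(700,550),interpolation=cv2.INTER_CUBIC))
E
```

```text
16.45 [0.5779 0.1272 0.0908] [-0.9  3.1 -1. ] [ 0.04  0.05 -0.46  2.24  0.64  0.37 -2.48] width mm 87.3 1.3180987432133406
local [0.0124 0.0617 0.0908] tab_back if touching 0.10540673913111132
[[281  97  99 109 111 118 141 208 245 207 135 111 107  64  41]
 [282  97  99 103  94  90 106 186 241 174 117 110  92  58  39]
 [283  91  91  97 100  95  93 164 222 154 116 115 109  84  57]
 [284  76  74  81  88  79  75 128 164 123 111 121 123 115  93]
 [285  57  59  62  68  59  62  89  98  90  96 109 126 137 119]
 [286  53  54  59  57  55  55  63  60  68  80  85 109 122 103]
 [287  51  55  53  56  54  58  65  70  73  72  76  84  84  61]
 [288  75  64  69  58  57  71  95  99  99  98  81  62  56  38]
 [289 152 146 138 125  97  94 114 117 118 104  81  46  32  33]
 [290 238 238 235 222 164 126 119 117 117  93  61  39  30  36]
 [291 252 252 253 252 211 143 118 120 110  85  50  37  35  36]
 [292 249 250 253 252 216 138 113 117 112  99  72  56  42  35]
 [293 227 240 250 250 190 123 112 119 117 112  90  88  88  70]
 [294 220 236 250 239 163 116 115 118 117 108 106 134 137 113]
 [295 242 244 249 211 133 109 116 117 115 104 128 182 173 137]
 [296 249 252 247 173 118 115 115 116 113 105 160 225 206 159]
 [297 250 252 237 154 108 119 117 114 104 109 181 240 237 209]]
```

View pics/p7.png

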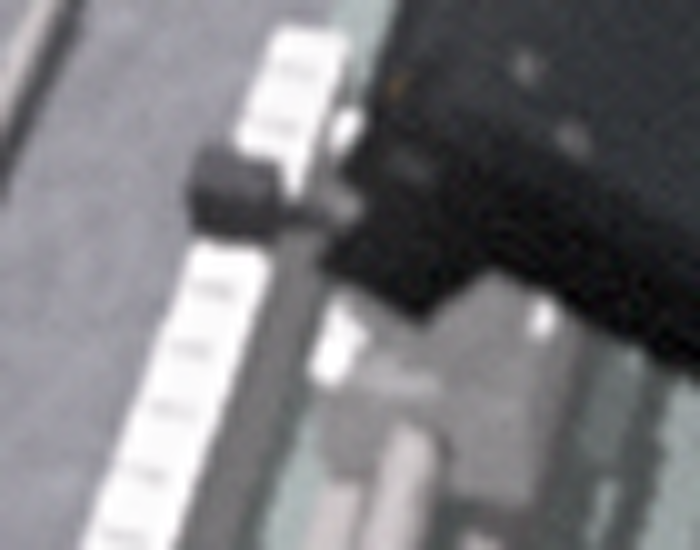

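Request:
drive_tool --moves '[{"slide": [0,-0.01,0],"turn": [0,0,0]},{"slide": [0,-0.02,0],"turn": [0,0,0]},{"slide": [0,-0.02,0],"turn": [0,0,0]},{"slide": [0,-0.02,0],"turn": [0,0,0]},{"slide": [0,-0.02,0],"turn": [0,0,0]}]' --claw 12 --force 20

```text
clock: 17.0
eef_pos: [0.5778, 0.1298, 0.0909]
orientation: [-0.007, 0.958, 0.022, 0.285]
contact_force: [1.7, 3.9, -2.8]
width: 0.957
finger_force: 1.8
```

Request:
drive_tool --moves '[{"slide": [0,-0.01,0],"turn": [0,0,0]},{"slide": [0,-0.02,0],"turn": [0,0,0]},{"slide": [0,-0.02,0],"turn": [0,0,0]},{"slide": [0,-0.02,0],"turn": [0,0,0]},{"slide": [0,-0.02,0],"turn": [0,0,0]}]' --claw 24

```text
clock: 17.5
eef_pos: [0.5777, 0.1316, 0.0909]
orientation: [-0.007, 0.958, 0.022, 0.285]
contact_force: [1.9, 3.8, -0.8]
width: 0.906
finger_force: 1.8
```

```bash
python3 chk.py 8
```

```text
17.5 [0.5777 0.1316 0.0909] [ 1.9  3.8 -0.8] [ 0.03  0.05 -0.46  2.24  0.65  0.38 -2.5 ] width mm 78.8 1.8214837834239006
local [0.0124 0.0662 0.0909] tab_back if touching 0.10560669986997331
[[281  96  97 110 115 117 141 206 245 208 133 112 110  98  60]
 [282 100  97  96  99  93 109 183 241 173 119 110  87  54  39]
 [283  89  95  98  98  92  95 162 222 152 113  98  65  41  40]
 [284  76  77  79  84  78  81 129 166 125 107  94  54  39  44]
 [285  57  57  61  63  61  65  84 101  91  97  94  65  48  42]
 [286  56  54  59  58  59  56  64  65  68  84  89  84  64  44]
 [287  50  56  59  56  57  60  69  70  70  73  77  80  67  46]
 [288  73  68  65  57  58  71  91  97  95  91  80  66  49  42]
 [289 153 146 140 126  95  95 112 116 119 105  79  46  40  38]
 [290 239 236 236 219 164 130 118 120 116  95  58  40  39  36]
 [291 252 252 254 252 208 144 118 116 111  84  51  34  33  28]
 [292 248 249 252 254 214 137 115 119 112  99  74  50  38  27]
 [293 229 242 251 249 192 127 115 119 118 109  93  87  71  59]
 [294 220 236 248 237 163 115 115 114 117 106 105 126 119 102]
 [295 241 245 248 210 132 113 116 117 113 106 126 179 164 133]
 [296 250 252 248 174 117 115 117 119 113 105 160 229 207 159]
 [297 250 252 237 151 116 114 117 112 106 110 192 249 241 210]]
```

Request:
drive_tool --moves '[{"slide": [0,-0.01,0],"turn": [0,0,0]},{"slide": [0,-0.02,0],"turn": [0,0,0]},{"slide": [0,-0.02,0],"turn": [0,0,0]},{"slide": [0,-0.02,0],"turn": [0,0,0]},{"slide": [0,-0.02,0],"turn": [0,0,0]}]' --claw 36

```text
clock: 18.05
eef_pos: [0.5777, 0.1336, 0.0909]
orientation: [-0.007, 0.958, 0.022, 0.285]
contact_force: [1.9, 3.4, 0.4]
width: 0.864
finger_force: 1.8
```

Request:
drive_tool --moves '[{"slide": [0,-0.01,0],"turn": [0,0,0]},{"slide": [0,-0.02,0],"turn": [0,0,0]},{"slide": [0,-0.02,0],"turn": [0,0,0]},{"slide": [0,-0.02,0],"turn": [0,0,0]},{"slide": [0,-0.02,0],"turn": [0,0,0]}]' --claw 48

```text
clock: 18.55
eef_pos: [0.5775, 0.1356, 0.0908]
orientation: [-0.007, 0.958, 0.022, 0.285]
contact_force: [1.7, 4.6, 0.6]
width: 0.813
finger_force: 1.8
```

Request:
drive_tool --moves '[{"slide": [0,-0.01,0],"turn": [0,0,0]},{"slide": [0,-0.02,0],"turn": [0,0,0]},{"slide": [0,-0.02,0],"turn": [0,0,0]},{"slide": [0,-0.02,0],"turn": [0,0,0]},{"slide": [0,-0.02,0],"turn": [0,0,0]}]' --claw 60

```text
clock: 19.05
eef_pos: [0.5773, 0.1376, 0.0907]
orientation: [-0.007, 0.958, 0.022, 0.285]
contact_force: [0.3, 3.4, 0.5]
width: 0.763
finger_force: 1.8
```

Request:
drive_tool --moves '[{"slide": [0,-0.01,0],"turn": [0,0,0]},{"slide": [0,-0.02,0],"turn": [0,0,0]},{"slide": [0,-0.02,0],"turn": [0,0,0]},{"slide": [0,-0.02,0],"turn": [0,0,0]},{"slide": [0,-0.02,0],"turn": [0,0,0]}]' --claw 72

```text
clock: 19.55
eef_pos: [0.5772, 0.1396, 0.0907]
orientation: [-0.007, 0.958, 0.022, 0.285]
contact_force: [0.3, 2.6, 1.9]
width: 0.718
finger_force: 1.8
```

```bash
python3 chk.py 9
```

```text
19.55 [0.5772 0.1396 0.0907] [0.3 2.6 1.9] [ 0.01  0.06 -0.47  2.24  0.67  0.39 -2.54] width mm 62.4 1.8243411323055625
local [0.0122 0.0741 0.0907] tab_back if touching 0.10535708415553995
[[281 101 100 107 112 112 141 208 246 205 133 119 144 153 148]
 [282  93  96  97  97  88 109 183 241 176 114 121 138 132 103]
 [283  87  93  99 100  90  93 164 221 156 114 119 124 102  67]
 [284  72  77  83  86  81  82 130 168 124 111 106  93  68  50]
 [285  57  60  58  68  63  62  86 100  93  96  85  62  47  39]
 [286  55  56  54  58  56  56  65  62  67  79  62  53  42  40]
 [287  53  54  56  53  54  56  66  73  61  59  48  43  45  36]
 [288  72  68  66  59  56  69  94 100  93  61  44  38  40  35]
 [289 152 149 141 123  94  99 109 120 108  79  44  33  36  37]
 [290 240 236 236 219 166 128 123 119 113  86  52  32  39  33]
 [291 252 252 254 252 213 144 118 119 117  86  48  41  33  33]
 [292 248 250 253 251 216 135 115 115 115 102  69  54  43  28]
 [293 229 242 251 249 192 126 116 119 118 110  88  92  90  63]
 [294 220 235 249 238 165 116 115 116 117 106 105 133 140 111]
 [295 242 245 248 209 137 115 117 117 114 101 128 181 175 136]
 [296 250 251 247 176 114 116 115 115 114 108 159 233 207 157]
 [297 251 252 237 154 112 116 119 115 107 111 189 248 238 210]]
```

Request:
drive_tool --moves '[{"slide": [0,0,0],"turn": [0,-0.015,0]},{"slide": [0,0,0],"turn": [0,-0.03,0]},{"slide": [0,0,0],"turn": [0,-0.045,0]},{"slide": [0,0,0],"turn": [0,-0.045,0]},{"slide": [0,0,0],"turn": [0,-0.045,0]}]'

```text
clock: 20.1
eef_pos: [0.5769, 0.1392, 0.0903]
orientation: [-0.006, 0.968, 0.022, 0.251]
contact_force: [-0.4, 3.3, -0.5]
width: 0.72
finger_force: 1.4
```

Request:
drive_tool --moves '[{"slide": [0,-0.007,0],"turn": [0,0,0]},{"slide": [0,-0.014,0],"turn": [0,0,0]},{"slide": [0,-0.014,0],"turn": [0,0,0]},{"slide": [0,-0.014,0],"turn": [0,0,0]},{"slide": [0,-0.014,0],"turn": [0,0,0]}]' --claw 80

```text
clock: 20.6
eef_pos: [0.5768, 0.1409, 0.0905]
orientation: [-0.006, 0.968, 0.023, 0.251]
contact_force: [-0.7, 3.3, -1.4]
width: 0.693
finger_force: 1.8
```

```bash
python3 chk.py 10
```

```text
20.6 [0.5768 0.1409 0.0905] [-0.7  3.3 -1.4] [ 0.04  0.08 -0.48  2.18  0.51  0.46 -2.36] width mm 60.3 1.759202949469909
local [0.0119 0.0755 0.0905] tab_back if touching 0.1056571263914647
[[281  94  96 106 113 116 141 208 247 207 120  68  51  44  42]
 [282  98 100  99 100  90 109 187 243 166  85  49  42  46  45]
 [283  92  94  97  98  90  94 166 217 134  49  40  38  39  46]
 [284  72  76  80  85  74  76 129 159  91  38  37  39  43  40]
 [285  57  59  65  62  64  65  79  84  49  37  41  46  37  32]
 [286  53  53  54  56  58  57  52  45  37  36  45  51  52  38]
 [287  49  55  59  56  52  51  43  35  35  41  46  58  56  58]
 [288  71  65  66  60  57  47  40  39  41  43  45  56  62  65]
 [289 155 144 140 126  98  72  49  38  33  36  35  50  51  53]
 [290 238 238 236 221 163 117  86  57  46  36  34  35  38  40]
 [291 252 252 254 252 213 143 106  95  75  53  40  40  30  31]
 [292 248 251 253 251 218 140 114 111 106  90  64  42  34  30]
 [293 229 241 251 249 192 123 115 118 118 110  91  83  80  55]
 [294 218 235 250 238 160 117 117 117 118 109 105 131 135 106]
 [295 242 245 249 212 133 114 115 120 113 102 128 181 172 135]
 [296 249 251 246 173 116 114 117 116 114 106 162 230 209 161]
 [297 251 252 238 152 112 116 116 115 103 111 190 248 237 211]]
```

Request:
drive_tool --moves '[{"slide": [0,-0.01,0],"turn": [0,0,0]},{"slide": [0,-0.02,0],"turn": [0,0,0]},{"slide": [0,-0.02,0],"turn": [0,0,0]},{"slide": [0,-0.02,0],"turn": [0,0,0]},{"slide": [0,-0.02,0],"turn": [0,0,0]}]' --claw 92

```text
clock: 21.15
eef_pos: [0.577, 0.143, 0.0908]
orientation: [-0.006, 0.968, 0.023, 0.251]
contact_force: [-1.4, 3.8, -1.6]
width: 0.642
finger_force: 1.8
```

Request:
drive_tool --moves '[{"slide": [0,-0.01,0],"turn": [0,0,0]},{"slide": [0,-0.02,0],"turn": [0,0,0]},{"slide": [0,-0.02,0],"turn": [0,0,0]},{"slide": [0,-0.02,0],"turn": [0,0,0]},{"slide": [0,-0.02,0],"turn": [0,0,0]}]' --claw 104

```text
clock: 21.65
eef_pos: [0.577, 0.145, 0.0908]
orientation: [-0.006, 0.968, 0.023, 0.251]
contact_force: [-1.4, 3.8, -0.8]
width: 0.591
finger_force: 1.8
```

```bash
python3 chk.py 11 | grep -v "28[0-9]\|290\|291"; python3 - <<'E'
E
```

```text
21.65 [0.577  0.145  0.0908] [-1.4  3.8 -0.8] [ 0.03  0.08 -0.48  2.18  0.52  0.47 -2.38] width mm 51.4 1.825005803257227
local [0.0122 0.0796 0.0908] tab_back if touching 0.10531418708665007
 [292 249 250 254 251 191  96  53  46  42  39  37  39  38  40]
 [293 228 241 252 250 188 114  91  81  66  51  36  31  25  30]
 [294 219 235 250 239 165 117 111 111  98  71  53  54  30  28]
 [295 241 244 248 209 134 114 117 118 114  93 103 129  96  51]
 [296 249 252 246 175 117 110 118 116 115 104 151 210 184 120]
 [297 251 252 237 156 112 116 116 114 105 113 184 242 240 204]]
```

Request:
drive_tool --moves '[{"slide": [0,-0.01,0],"turn": [0,0,0]},{"slide": [0,-0.02,0],"turn": [0,0,0]},{"slide": [0,-0.02,0],"turn": [0,0,0]},{"slide": [0,-0.02,0],"turn": [0,0,0]},{"slide": [0,-0.02,0],"turn": [0,0,0]}]' --claw 116

```text
clock: 22.2
eef_pos: [0.5769, 0.147, 0.0908]
orientation: [-0.006, 0.968, 0.023, 0.251]
contact_force: [-2.3, 3.9, 0.0]
width: 0.545
finger_force: 4.1
```

Request:
drive_tool --moves '[{"slide": [0,-0.01,0],"turn": [0,0,0]},{"slide": [0,-0.021,0],"turn": [0,0,0]},{"slide": [0,-0.021,0],"turn": [0,0,0]},{"slide": [0,-0.021,0],"turn": [0,0,0]},{"slide": [0,-0.021,0],"turn": [0,0,0]}]' --claw 128

```text
clock: 22.7
eef_pos: [0.5768, 0.1491, 0.0908]
orientation: [-0.006, 0.968, 0.023, 0.251]
contact_force: [-3.0, 3.7, -0.2]
width: 0.509
finger_force: 3.9
```

```bash
sed -i 's/281,298/290,312/;s/281:298/290:312/' chk.py; python3 chk.py 12;  python3 -c "
import cv2,numpy as np
g=cv2.imread('pics/full_side7.png',0);print(g[296:312,262:276])"
```

```text
22.7 [0.5768 0.1491 0.0908] [-3.   3.7 -0.2] [ 0.03  0.09 -0.48  2.17  0.53  0.47 -2.39] width mm 44.3 3.9473287135316326
local [0.0122 0.0837 0.0908] tab_back if touching 0.10580984407713384
[[290 237 237 239 217 134  64  39  36  39  44  45  37  36  42]
 [291 252 253 255 249 152  58  36  43  42  49  54  50  45  36]
 [292 249 251 252 239 129  42  36  34  41  49  63  58  56  50]
 [293 229 242 250 220 106  37  29  30  41  45  51  56  57  50]
 [294 219 236 249 219 110  47  37  34  29  39  42  40  42  38]
 [295 242 245 249 206 116  87  68  51  41  29  30  34  35  31]
 [296 250 252 246 179 114 111  98  84  64  42  36  26  21  19]
 [297 250 252 238 149 116 117 119 111  90  73  88  88  63  31]
 [298 251 252 210 131 113 117 119 117 103 121 183 196 149  73]
 [299 252 249 175 116 115 117 119 112 101 164 244 252 225 141]
 [300 251 238 150 113 116 121 116 106 112 188 252 242 223 167]
 [301 250 213 132 113 115 119 116 108 132 209 246 219 194 171]
 [302 248 174 114 114 115 117 113 107 130 198 236 222 204 174]
 [303 238 154 113 117 117 115 111 104 116 156 190 198 190 169]
 [304 212 130 113 113 123 
[... 723 characters left out ...]
6 156 109 113 118 117 107 113 190 255 255 250 194]
 [250 212 131 111 120 117 117 106 133 216 255 255 236 182]
 [248 175 116 112 118 116 111 105 129 194 237 240 200 170]
 [239 154 112 114 118 115 113 105 111 148 184 190 163 157]
 [211 133 112 119 118 117 107 106 109 131 143 148 143 143]
 [169 114 115 116 115 118  99 105 114 136 144 136 139 139]
 [148 112 117 116 118 112 105 106 132 147 145 141 143 141]
 [132 112 114 119 116 106 104 118 150 156 146 139 147 145]
 [119 115 118 115 115 103 100 125 163 163 146 143 144 142]
 [113 118 116 117 113 104 104 132 164 158 145 141 143 138]
 [113 115 118 113 104 102 116 152 171 163 147 138 140 140]
 [112 114 117 112 101 109 133 166 176 173 159 141 136 137]]
```

Request:
drive_tool --moves '[{"slide": [0,-0.01,0],"turn": [0,0,0]},{"slide": [0,-0.018,0],"turn": [0,0,0]},{"slide": [0,-0.018,0],"turn": [0,0,0]},{"slide": [0,-0.018,0],"turn": [0,0,0]},{"slide": [0,-0.018,0],"turn": [0,0,0]}]' --claw 140

```text
clock: 23.25
eef_pos: [0.5767, 0.1509, 0.0908]
orientation: [-0.006, 0.968, 0.023, 0.251]
contact_force: [-0.7, 2.6, 1.2]
width: 0.453
finger_force: 3.9
```

Request:
drive_tool --moves '[{"slide": [0,-0.01,0],"turn": [0,0,0]},{"slide": [0,-0.02,0],"turn": [0,0,0]},{"slide": [0,-0.02,0],"turn": [0,0,0]},{"slide": [0,-0.02,0],"turn": [0,0,0]},{"slide": [0,-0.02,0],"turn": [0,0,0]}]' --claw 152

```text
clock: 23.75
eef_pos: [0.5766, 0.1529, 0.0908]
orientation: [-0.006, 0.968, 0.023, 0.251]
contact_force: [-2.5, 4.1, 1.1]
width: 0.403
finger_force: 3.8
```

```bash
python3 chk.py 13 | grep -v "\[29"
```

```text
23.75 [0.5766 0.1529 0.0908] [-2.5  4.1  1.1] [ 0.02  0.09 -0.49  2.17  0.53  0.48 -2.41] width mm 35.1 3.80201670412589
local [0.0121 0.0874 0.0908] tab_back if touching 0.1049828958192674
 [300 252 239 152 112 114 118 116 107 108 166 203 126  65  39]
 [301 250 212 133 112 119 119 119 109 136 208 247 183 131  95]
 [302 248 173 114 115 117 118 111 104 131 190 226 209 173 146]
 [303 239 151 109 118 117 118 111 102 116 152 176 178 163 157]
 [304 212 134 114 117 118 114 106 105 113 133 147 149 144 146]
 [305 170 116 113 117 119 113 104 100 116 139 141 141 138 145]
 [306 147 113 110 117 117 109 102 106 128 145 146 140 142 144]
 [307 133 111 118 120 113 103 104 121 150 161 146 144 144 144]
 [308 114 114 117 116 113 104 101 125 164 163 148 144 146 142]
 [309 112 116 119 119 113 102 105 130 168 171 144 139 140 142]
 [310 116 113 114 115 106 104 117 149 173 168 148 140 141 140]
 [311 115 118 115 114 103 105 133 166 177 170 160 147 138 135]]
```

Request:
drive_tool --moves '[{"slide": [0,-0.009,0],"turn": [0,0,0]},{"slide": [0,-0.017,0],"turn": [0,0,0]},{"slide": [0,-0.017,0],"turn": [0,0,0]},{"slide": [0,-0.017,0],"turn": [0,0,0]},{"slide": [0,-0.017,0],"turn": [0,0,0]}]' --claw 160

```text
clock: 24.3
eef_pos: [0.5765, 0.1546, 0.0907]
orientation: [-0.006, 0.968, 0.023, 0.251]
contact_force: [-2.8, 4.4, 1.1]
width: 0.373
finger_force: 3.8
```

Request:
drive_tool --moves '[{"slide": [0,-0.007,0],"turn": [0,0,0]},{"slide": [0,-0.014,0],"turn": [0,0,0]},{"slide": [0,-0.014,0],"turn": [0,0,0]},{"slide": [0,-0.014,0],"turn": [0,0,0]},{"slide": [0,-0.014,0],"turn": [0,0,0]}]' --claw 168

```text
clock: 24.8
eef_pos: [0.5765, 0.156, 0.0908]
orientation: [-0.006, 0.968, 0.023, 0.251]
contact_force: [-2.6, 3.1, 1.0]
width: 0.343
finger_force: 8.2
```

```bash
python3 chk.py 14 | grep -v "\[29"
```

```text
24.8 [0.5765 0.156  0.0908] [-2.6  3.1  1. ] [ 0.01  0.09 -0.49  2.17  0.54  0.48 -2.42] width mm 29.8 8.230135326418804
local [0.0121 0.0905 0.0908] tab_back if touching 0.10545955981109029
 [300 252 239 152 112 114 100  91  68  50  38  28  20  26  26]
 [301 251 211 134 115 115 118 113  95  84  87  84  55  27  20]
 [302 248 181 116 115 116 120 116 106 111 140 154 117  58  33]
 [303 241 153 111 116 117 118 111 105 117 154 168 140 106  75]
 [304 209 133 113 115 115 115 107 105 115 142 153 145 135 124]
 [305 170 115 117 117 121 115 105 105 119 145 145 142 142 144]
 [306 147 112 116 120 118 109 105 106 124 148 144 141 141 147]
 [307 132 114 119 116 118 106 102 120 145 153 144 142 144 146]
 [308 116 111 115 118 114 104 103 126 164 160 145 141 145 144]
 [309 114 117 121 115 110 104 106 133 169 163 148 140 144 141]
 [310 112 120 114 114 105 104 113 150 174 166 150 146 139 140]
 [311 114 117 118 113 104 105 131 167 176 172 160 144 132 132]]
```

Request:
drive_tool --moves '[{"slide": [0,0,0],"turn": [0,0,0]},{"slide": [0,0,0],"turn": [0,0,0]},{"slide": [0,0,0],"turn": [0,0,0]},{"slide": [0,0,0],"turn": [0,0,0]},{"slide": [0,0,0],"turn": [0,0,0]}]' --claw 255 --force 25

```text
clock: 25.35
eef_pos: [0.5765, 0.1559, 0.0908]
orientation: [-0.006, 0.968, 0.023, 0.251]
contact_force: [-3.2, 3.7, 1.9]
width: 0.341
finger_force: 25.0
```

Request:
drive_tool --moves '[{"slide": [0,0,0],"turn": [0,0.012,0]},{"slide": [0,0,0],"turn": [0,0.024,0]},{"slide": [0,0,0],"turn": [0,0.036,0]},{"slide": [0,0,0],"turn": [0,0.036,0]},{"slide": [0,0,0],"turn": [0,0.036,0]}]'

```text
clock: 25.85
eef_pos: [0.577, 0.1558, 0.0911]
orientation: [-0.007, 0.96, 0.022, 0.278]
contact_force: [2.1, 2.5, 0.9]
width: 0.336
finger_force: 25.0
```

```bash
sed -i 's/290,312/281,308/;s/290:312/281:308/' chk.py; python3 chk.py 15; python3 -c "
from h import *
p=bot.camera('top');print(bot.spot_point(p,'lever_tip')[:1],bot.spot_point(p,'tab_back')[:1])"
```

```text
25.85 [0.577  0.1558 0.0911] [2.1 2.5 0.9] [-0.01  0.07 -0.47  2.21  0.67  0.42 -2.56] width mm 29.3 25.00445262528956
local [0.0126 0.0904 0.0911] tab_back if touching 0.10501523567487972
[[281  97  99 106 112 116 144 208 245 208 134 118 139 150 153]
 [282  99  99  97  97  91 108 182 240 173 115 121 132 138 138]
 [283  92  93  97  97  89  94 166 220 156 113 118 132 145 141]
 [284  74  78  81  87  78  79 132 167 124 111 117 134 143 136]
 [285  57  60  59  65  65  62  86 101  87 100 110 125 135 119]
 [286  56  55  58  57  57  56  59  60  68  80  94 105 110  80]
 [287  52  54  49  56  55  56  70  67  66  68  67  77  72  48]
 [288  75  64  65  65  58  68  94 100 100  92  68  52  46  41]
 [289 153 144 141 125  97  99 113 119 113  96  65  39  37  37]
 [290 238 238 236 219 167 129 117 119 114  82  49  44  37  37]
 [291 252 253 255 252 214 147 119 115  87  55  37  42  42  39]
 [292 248 250 253 253 217 137 112  92  68  46  39  41  38  38]
 [293 230 241 250 248 194 123  91  68  46  40  40  38  38  32]
 [294 219 236 249 240 168 110  77  51  40  33  35  33  37  32]
 [295 242 245 249 213 132  95  63  42  34  36  37  44  42  31]
 [296 250 251 248 174 111  79  48  34  32  38  41  57  56  50]
 [297 251 253 239 154 103  63  39  30  33  36  36  47  59  57]
 [298 251 252 212 131 106  71  42  31  26  33  28  36  46  47]
 [299 251 247 173 118 109  97  76  58  36  37  22  29  26  29]
 [300 252 238 157 116 115 113 104  86  77  92  80  40  16  22]
 [301 251 210 132 115 120 119 117 105 123 164 159 106  57  27]
 [302 249 177 117 114 117 118 111 110 129 178 194 172 118  68]
 [303 237 152 113 115 116 118 109 106 114 146 174 176 142 108]
 [304 210 132 113 117 120 113 105 105 112 131 148 150 143 138]
 [305 168 119 115 117 120 114 101 106 113 139 140 143 140 143]
 [306 149 112 117 120 116 111 101 106 125 149 145 142 145 146]
 [307 132 114 114 118 114 105 104 116 152 157 146 145 143 143]]
[] [{'position': [218.7, 198.7], 'conf': 0.56}]
```

Request:
drive_tool --moves '[{"slide": [0,-0.002,0],"turn": [0,0,0]},{"slide": [0,-0.004,0],"turn": [0,0,0]},{"slide": [0,-0.004,0],"turn": [0,0,0]},{"slide": [0,-0.004,0],"turn": [0,0,0]},{"slide": [0,-0.004,0],"turn": [0,0,0]}]'

```text
clock: 26.55
eef_pos: [0.5769, 0.1563, 0.0911]
orientation: [-0.007, 0.96, 0.022, 0.278]
contact_force: [4.4, 2.7, 0.0]
width: 0.339
finger_force: 25.0
```

```bash
python3 chk.py 16 | head -11; python3 -c "
from plant import bot
print(bot.finish_job())"
```

```text
26.55 [0.5769 0.1563 0.0911] [4.4 2.7 0. ] [-0.01  0.07 -0.47  2.21  0.67  0.42 -2.56] width mm 29.5 25.011010263115168
local [0.0125 0.0908 0.0911] tab_back if touching 0.10556836543333672
[[281  96  98 105 111 117 144 211 245 206 131 121 145 156 159]
 [282  95  99 101  93  93 105 183 241 175 116 117 135 139 139]
 [283  93  94  99  98  94  92 164 220 152 115 119 137 144 142]
 [284  71  73  79  90  76  82 129 166 127 112 121 134 141 139]
 [285  57  60  65  69  64  61  84  97  87 102 112 127 133 118]
 [286  51  53  55  54  54  57  64  66  71  85  96 113 106  85]
 [287  49  49  52  55  53  58  69  70  70  76  76  85  75  56]
 [288  76  67  65  61  58  72  98  98  95  82  72  52  47  40]
 [289 154 147 141 125  98  96 112 119 113  94  66  43  40  36]
the job is handed in; nothing more can be done
None
```

I handed the job in at 26.5 s: the rod is in both V rests about 2–3 mm from the stop, the pointer is at the mark to within my roughly 0.5 mm camera reading, and the gripper is still pinching tab and closed lever (29.5 mm across, 25 N); I didn't see the cup go over the rod end directly.

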